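Carry the paint pots over to the printing rack in order

TASK

Move the four paint pots from the wooden storage rack with the coloured pads to the empty grey rack, keeping their order as counted from the orange end block of each rack: the pot nearest the storage rack's orange block goes into the seat nearest the grey rack's orange block, and so on to the black end. Stand each pot upright in the bottom of its own seat without dropping or tipping it, let go of all of them, and leave the tape rolls and the glass jar where they are.

Things in the scene. Friction and masses are not known exactly. Their poses are not given: they have to be found in the camera images.
- pot_red: Loose red paint pot with a red lid and a plain paper band: an upright round pot 44 mm in diameter, 70 mm tall (straight sides for the lower 54 mm, a 4 mm neck, a 12 mm lid 44 mm across), about 0.16 kg. Origin: centre of its underside, z up along the pot. Starts upright on the red pad in the storage rack.
- pot_yellow: Loose yellow paint pot with a yellow lid and a plain paper band: an upright round pot 44 mm in diameter, 70 mm tall (straight sides for the lower 54 mm, a 4 mm neck, a 12 mm lid 44 mm across), about 0.16 kg. Origin: centre of its underside, z up along the pot. Starts upright on the yellow pad in the storage rack.
- pot_green: Loose green paint pot with a green lid and a plain paper band: an upright round pot 44 mm in diameter, 70 mm tall (straight sides for the lower 54 mm, a 4 mm neck, a 12 mm lid 44 mm across), about 0.16 kg. Origin: centre of its underside, z up along the pot. Starts upright on the green pad in the storage rack.
- pot_blue: Loose blue paint pot with a blue lid and a plain paper band: an upright round pot 44 mm in diameter, 70 mm tall (straight sides for the lower 54 mm, a 4 mm neck, a 12 mm lid 44 mm across), about 0.16 kg. Origin: centre of its underside, z up along the pot. Starts upright on the blue pad in the storage rack.
- pad_red: Fixed red square pad, 57 mm wide, 3 mm thick, in a pocket of the wooden storage rack (344 by 74 mm; rims and dividers end 22 mm above the table); the red pot starts on it. Pads lie 72 mm apart in one row, in any order. Origin: centre of its underside, 12 mm above the table. x runs along the row towards the storage rack's orange end block (black block at the other end), y across.
- pad_yellow: Fixed yellow square pad, 57 mm wide, 3 mm thick, in a pocket of the wooden storage rack (344 by 74 mm; rims and dividers end 22 mm above the table); the yellow pot starts on it. Pads lie 72 mm apart in one row, in any order. Origin: centre of its underside, 12 mm above the table. x runs along the row towards the storage rack's orange end block (black block at the other end), y across.
- pad_green: Fixed green square pad, 57 mm wide, 3 mm thick, in a pocket of the wooden storage rack (344 by 74 mm; rims and dividers end 22 mm above the table); the green pot starts on it. Pads lie 72 mm apart in one row, in any order. Origin: centre of its underside, 12 mm above the table. x runs along the row towards the storage rack's orange end block (black block at the other end), y across.
- pad_blue: Fixed blue square pad, 57 mm wide, 3 mm thick, in a pocket of the wooden storage rack (344 by 74 mm; rims and dividers end 22 mm above the table); the blue pot starts on it. Pads lie 72 mm apart in one row, in any order. Origin: centre of its underside, 12 mm above the table. x runs along the row towards the storage rack's orange end block (black block at the other end), y across.
- press_rack: Empty grey plastic rack, fixed, 344 mm long (x), 74 mm wide (y), left or right of the robot, opposite the storage rack. Origin: centre of its underside, on the table. Four square seats (pockets 60 mm wide) centred at x = -108, -36, 36, 108 mm, y = 0; seat floors 12 mm, rims and dividers 22 mm above the table.
- orange_end: Orange block, 24 by 70 by 14 mm, fixed on one end of the grey rack, 158 mm from the rack's centre along its length, at the rack's +x or -x end, which varies (a like black block is on the other end). Origin: centre of its underside, 12 mm above the table. Seats are counted from it.
- brown_tape: Bystander: loose brown tape roll lying flat, 84 mm across, 45 mm high, beyond the racks. Origin: centre of its underside.
- cream_tape: Bystander: loose cream tape roll lying flat, 90 mm across, 30 mm high, outside the left rack. Origin: centre of its underside.
- powder_jar: Bystander: loose glass jar with a white cap, 68 mm across, 75 mm high, outside the right rack. Origin: centre of its underside.
Things that resemble listed ones, but are neither listed nor needed, are in the scene too. Several things have the shape of the pot_green; the one meant has the colours described above.

How it is judged:
At the end, for the whole second after the job is handed in: Each pot is in the grey rack's seat of the same number, from its orange block, as its pad has from the storage rack's: within 12 mm of the seat's centre along and across, underside within 5 mm of the seat floor, tilt under 0.1 rad, at rest and released (((x of each of pad_yellow, pad_green, pad_blue in the frame of pad_red below 0 m and x of orange_end in the frame of press_rack above 0 m and x of pot_red in the frame of press_rack between 0.096 and 0.12 m) or (x of each of pad_yellow, pad_green, pad_blue in the frame of pad_red below 0 m and x of orange_end in the frame of press_rack below 0 m and x of pot_red in the frame of press_rack between -0.12 and -0.096 m) or (x of pad_yellow in the frame of pad_red above 0 m and x of each of pad_green, pad_blue in the frame of pad_red below 0 m and x of orange_end in the frame of press_rack above 0 m and x of pot_red in the frame of press_rack between 0.024 and 0.048 m) or (x of pad_yellow in the frame of pad_red above 0 m and x of each of pad_green, pad_blue in the frame of pad_red below 0 m and x of orange_end in the frame of press_rack below 0 m and x of pot_red in the frame of press_rack between -0.048 and -0.024 m) or (x of each of pad_yellow, pad_blue in the frame of pad_red below 0 m and x of pad_green in the frame of pad_red above 0 m and x of orange_end in the frame of press_rack above 0 m and x of pot_red in the frame of press_rack between 0.024 and 0.048 m) or (x of each of pad_yellow, pad_blue in the frame of pad_red below 0 m and x of pad_green in the frame of pad_red above 0 m and x of orange_end in the frame of press_rack below 0 m and x of pot_red in the frame of press_rack between -0.048 and -0.024 m) or (x of each of pad_yellow, pad_green in the frame of pad_red below 0 m and x of pad_blue in the frame of pad_red above 0 m and x of orange_end in the frame of press_rack above 0 m and x of pot_red in the frame of press_rack between 0.024 and 0.048 m) or (x of each of pad_yellow, pad_green in the frame of pad_red below 0 m and x of pad_blue in the frame of pad_red above 0 m and x of orange_end in the frame of press_rack below 0 m and x of pot_red in the frame of press_rack between -0.048 and -0.024 m) or (x of each of pad_yellow, pad_green in the frame of pad_red above 0 m and x of pad_blue in the frame of pad_red below 0 m and x of orange_end in the frame of press_rack above 0 m and x of pot_red in the frame of press_rack between -0.048 and -0.024 m) or (x of each of pad_yellow, pad_green in the frame of pad_red above 0 m and x of pad_blue in the frame of pad_red below 0 m and x of orange_end in the frame of press_rack below 0 m and x of pot_red in the frame of press_rack between 0.024 and 0.048 m) or (x of each of pad_yellow, pad_blue in the frame of pad_red above 0 m and x of pad_green in the frame of pad_red below 0 m and x of orange_end in the frame of press_rack above 0 m and x of pot_red in the frame of press_rack between -0.048 and -0.024 m) or (x of each of pad_yellow, pad_blue in the frame of pad_red above 0 m and x of pad_green in the frame of pad_red below 0 m and x of orange_end in the frame of press_rack below 0 m and x of pot_red in the frame of press_rack between 0.024 and 0.048 m) or (x of pad_yellow in the frame of pad_red below 0 m and x of each of pad_green, pad_blue in the frame of pad_red above 0 m and x of orange_end in the frame of press_rack above 0 m and x of pot_red in the frame of press_rack between -0.048 and -0.024 m) or (x of pad_yellow in the frame of pad_red below 0 m and x of each of pad_green, pad_blue in the frame of pad_red above 0 m and x of orange_end in the frame of press_rack below 0 m and x of pot_red in the frame of press_rack between 0.024 and 0.048 m) or (x of each of pad_yellow, pad_green, pad_blue in the frame of pad_red above 0 m and x of orange_end in the frame of press_rack above 0 m and x of pot_red in the frame of press_rack between -0.12 and -0.096 m) or (x of each of pad_yellow, pad_green, pad_blue in the frame of pad_red above 0 m and x of orange_end in the frame of press_rack below 0 m and x of pot_red in the frame of press_rack between 0.096 and 0.12 m)) and y of pot_red in the frame of press_rack between -0.012 and 0.012 m and z of pot_red in the frame of press_rack between 0.007 and 0.017 m and angle between each of pot_red, pot_yellow, pot_green, pot_blue's own z axis and vertical below 0.1 rad and linear speed of each of pot_red, pot_yellow, pot_green, pot_blue below 0.02 m/s and angular speed of each of pot_red, pot_yellow, pot_green, pot_blue below 0.2 rad/s and contact force between each of pot_red, pot_yellow, pot_green, pot_blue and the fingers below 0.05 N and ((x of each of pad_red, pad_green, pad_blue in the frame of pad_yellow below 0 m and x of orange_end in the frame of press_rack above 0 m and x of pot_yellow in the frame of press_rack between 0.096 and 0.12 m) or (x of each of pad_red, pad_green, pad_blue in the frame of pad_yellow below 0 m and x of orange_end in the frame of press_rack below 0 m and x of pot_yellow in the frame of press_rack between -0.12 and -0.096 m) or (x of pad_red in the frame of pad_yellow above 0 m and x of each of pad_green, pad_blue in the frame of pad_yellow below 0 m and x of orange_end in the frame of press_rack above 0 m and x of pot_yellow in the frame of press_rack between 0.024 and 0.048 m) or (x of pad_red in the frame of pad_yellow above 0 m and x of each of pad_green, pad_blue in the frame of pad_yellow below 0 m and x of orange_end in the frame of press_rack below 0 m and x of pot_yellow in the frame of press_rack between -0.048 and -0.024 m) or (x of each of pad_red, pad_blue in the frame of pad_yellow below 0 m and x of pad_green in the frame of pad_yellow above 0 m and x of orange_end in the frame of press_rack above 0 m and x of pot_yellow in the frame of press_rack between 0.024 and 0.048 m) or (x of each of pad_red, pad_blue in the frame of pad_yellow below 0 m and x of pad_green in the frame of pad_yellow above 0 m and x of orange_end in the frame of press_rack below 0 m and x of pot_yellow in the frame of press_rack between -0.048 and -0.024 m) or (x of each of pad_red, pad_green in the frame of pad_yellow below 0 m and x of pad_blue in the frame of pad_yellow above 0 m and x of orange_end in the frame of press_rack above 0 m and x of pot_yellow in the frame of press_rack between 0.024 and 0.048 m) or (x of each of pad_red, pad_green in the frame of pad_yellow below 0 m and x of pad_blue in the frame of pad_yellow above 0 m and x of orange_end in the frame of press_rack below 0 m and x of pot_yellow in the frame of press_rack between -0.048 and -0.024 m) or (x of each of pad_red, pad_green in the frame of pad_yellow above 0 m and x of pad_blue in the frame of pad_yellow below 0 m and x of orange_end in the frame of press_rack above 0 m and x of pot_yellow in the frame of press_rack between -0.048 and -0.024 m) or (x of each of pad_red, pad_green in the frame of pad_yellow above 0 m and x of pad_blue in the frame of pad_yellow below 0 m and x of orange_end in the frame of press_rack below 0 m and x of pot_yellow in the frame of press_rack between 0.024 and 0.048 m) or (x of each of pad_red, pad_blue in the frame of pad_yellow above 0 m and x of pad_green in the frame of pad_yellow below 0 m and x of orange_end in the frame of press_rack above 0 m and x of pot_yellow in the frame of press_rack between -0.048 and -0.024 m) or (x of each of pad_red, pad_blue in the frame of pad_yellow above 0 m and x of pad_green in the frame of pad_yellow below 0 m and x of orange_end in the frame of press_rack below 0 m and x of pot_yellow in the frame of press_rack between 0.024 and 0.048 m) or (x of pad_red in the frame of pad_yellow below 0 m and x of each of pad_green, pad_blue in the frame of pad_yellow above 0 m and x of orange_end in the frame of press_rack above 0 m and x of pot_yellow in the frame of press_rack between -0.048 and -0.024 m) or (x of pad_red in the frame of pad_yellow below 0 m and x of each of pad_green, pad_blue in the frame of pad_yellow above 0 m and x of orange_end in the frame of press_rack below 0 m and x of pot_yellow in the frame of press_rack between 0.024 and 0.048 m) or (x of each of pad_red, pad_green, pad_blue in the frame of pad_yellow above 0 m and x of orange_end in the frame of press_rack above 0 m and x of pot_yellow in the frame of press_rack between -0.12 and -0.096 m) or (x of each of pad_red, pad_green, pad_blue in the frame of pad_yellow above 0 m and x of orange_end in the frame of press_rack below 0 m and x of pot_yellow in the frame of press_rack between 0.096 and 0.12 m)) and y of pot_yellow in the frame of press_rack between -0.012 and 0.012 m and z of pot_yellow in the frame of press_rack between 0.007 and 0.017 m and ((x of each of pad_red, pad_yellow, pad_blue in the frame of pad_green below 0 m and x of orange_end in the frame of press_rack above 0 m and x of pot_green in the frame of press_rack between 0.096 and 0.12 m) or (x of each of pad_red, pad_yellow, pad_blue in the frame of pad_green below 0 m and x of orange_end in the frame of press_rack below 0 m and x of pot_green in the frame of press_rack between -0.12 and -0.096 m) or (x of pad_red in the frame of pad_green above 0 m and x of each of pad_yellow, pad_blue in the frame of pad_green below 0 m and x of orange_end in the frame of press_rack above 0 m and x of pot_green in the frame of press_rack between 0.024 and 0.048 m) or (x of pad_red in the frame of pad_green above 0 m and x of each of pad_yellow, pad_blue in the frame of pad_green below 0 m and x of orange_end in the frame of press_rack below 0 m and x of pot_green in the frame of press_rack between -0.048 and -0.024 m) or (x of each of pad_red, pad_blue in the frame of pad_green below 0 m and x of pad_yellow in the frame of pad_green above 0 m and x of orange_end in the frame of press_rack above 0 m and x of pot_green in the frame of press_rack between 0.024 and 0.048 m) or (x of each of pad_red, pad_blue in the frame of pad_green below 0 m and x of pad_yellow in the frame of pad_green above 0 m and x of orange_end in the frame of press_rack below 0 m and x of pot_green in the frame of press_rack between -0.048 and -0.024 m) or (x of each of pad_red, pad_yellow in the frame of pad_green below 0 m and x of pad_blue in the frame of pad_green above 0 m and x of orange_end in the frame of press_rack above 0 m and x of pot_green in the frame of press_rack between 0.024 and 0.048 m) or (x of each of pad_red, pad_yellow in the frame of pad_green below 0 m and x of pad_blue in the frame of pad_green above 0 m and x of orange_end in the frame of press_rack below 0 m and x of pot_green in the frame of press_rack between -0.048 and -0.024 m) or (x of each of pad_red, pad_yellow in the frame of pad_green above 0 m and x of pad_blue in the frame of pad_green below 0 m and x of orange_end in the frame of press_rack above 0 m and x of pot_green in the frame of press_rack between -0.048 and -0.024 m) or (x of each of pad_red, pad_yellow in the frame of pad_green above 0 m and x of pad_blue in the frame of pad_green below 0 m and x of orange_end in the frame of press_rack below 0 m and x of pot_green in the frame of press_rack between 0.024 and 0.048 m) or (x of each of pad_red, pad_blue in the frame of pad_green above 0 m and x of pad_yellow in the frame of pad_green below 0 m and x of orange_end in the frame of press_rack above 0 m and x of pot_green in the frame of press_rack between -0.048 and -0.024 m) or (x of each of pad_red, pad_blue in the frame of pad_green above 0 m and x of pad_yellow in the frame of pad_green below 0 m and x of orange_end in the frame of press_rack below 0 m and x of pot_green in the frame of press_rack between 0.024 and 0.048 m) or (x of pad_red in the frame of pad_green below 0 m and x of each of pad_yellow, pad_blue in the frame of pad_green above 0 m and x of orange_end in the frame of press_rack above 0 m and x of pot_green in the frame of press_rack between -0.048 and -0.024 m) or (x of pad_red in the frame of pad_green below 0 m and x of each of pad_yellow, pad_blue in the frame of pad_green above 0 m and x of orange_end in the frame of press_rack below 0 m and x of pot_green in the frame of press_rack between 0.024 and 0.048 m) or (x of each of pad_red, pad_yellow, pad_blue in the frame of pad_green above 0 m and x of orange_end in the frame of press_rack above 0 m and x of pot_green in the frame of press_rack between -0.12 and -0.096 m) or (x of each of pad_red, pad_yellow, pad_blue in the frame of pad_green above 0 m and x of orange_end in the frame of press_rack below 0 m and x of pot_green in the frame of press_rack between 0.096 and 0.12 m)) and y of pot_green in the frame of press_rack between -0.012 and 0.012 m and z of pot_green in the frame of press_rack between 0.007 and 0.017 m and ((x of each of pad_red, pad_yellow, pad_green in the frame of pad_blue below 0 m and x of orange_end in the frame of press_rack above 0 m and x of pot_blue in the frame of press_rack between 0.096 and 0.12 m) or (x of each of pad_red, pad_yellow, pad_green in the frame of pad_blue below 0 m and x of orange_end in the frame of press_rack below 0 m and x of pot_blue in the frame of press_rack between -0.12 and -0.096 m) or (x of pad_red in the frame of pad_blue above 0 m and x of each of pad_yellow, pad_green in the frame of pad_blue below 0 m and x of orange_end in the frame of press_rack above 0 m and x of pot_blue in the frame of press_rack between 0.024 and 0.048 m) or (x of pad_red in the frame of pad_blue above 0 m and x of each of pad_yellow, pad_green in the frame of pad_blue below 0 m and x of orange_end in the frame of press_rack below 0 m and x of pot_blue in the frame of press_rack between -0.048 and -0.024 m) or (x of each of pad_red, pad_green in the frame of pad_blue below 0 m and x of pad_yellow in the frame of pad_blue above 0 m and x of orange_end in the frame of press_rack above 0 m and x of pot_blue in the frame of press_rack between 0.024 and 0.048 m) or (x of each of pad_red, pad_green in the frame of pad_blue below 0 m and x of pad_yellow in the frame of pad_blue above 0 m and x of orange_end in the frame of press_rack below 0 m and x of pot_blue in the frame of press_rack between -0.048 and -0.024 m) or (x of each of pad_red, pad_yellow in the frame of pad_blue below 0 m and x of pad_green in the frame of pad_blue above 0 m and x of orange_end in the frame of press_rack above 0 m and x of pot_blue in the frame of press_rack between 0.024 and 0.048 m) or (x of each of pad_red, pad_yellow in the frame of pad_blue below 0 m and x of pad_green in the frame of pad_blue above 0 m and x of orange_end in the frame of press_rack below 0 m and x of pot_blue in the frame of press_rack between -0.048 and -0.024 m) or (x of each of pad_red, pad_yellow in the frame of pad_blue above 0 m and x of pad_green in the frame of pad_blue below 0 m and x of orange_end in the frame of press_rack above 0 m and x of pot_blue in the frame of press_rack between -0.048 and -0.024 m) or (x of each of pad_red, pad_yellow in the frame of pad_blue above 0 m and x of pad_green in the frame of pad_blue below 0 m and x of orange_end in the frame of press_rack below 0 m and x of pot_blue in the frame of press_rack between 0.024 and 0.048 m) or (x of each of pad_red, pad_green in the frame of pad_blue above 0 m and x of pad_yellow in the frame of pad_blue below 0 m and x of orange_end in the frame of press_rack above 0 m and x of pot_blue in the frame of press_rack between -0.048 and -0.024 m) or (x of each of pad_red, pad_green in the frame of pad_blue above 0 m and x of pad_yellow in the frame of pad_blue below 0 m and x of orange_end in the frame of press_rack below 0 m and x of pot_blue in the frame of press_rack between 0.024 and 0.048 m) or (x of pad_red in the frame of pad_blue below 0 m and x of each of pad_yellow, pad_green in the frame of pad_blue above 0 m and x of orange_end in the frame of press_rack above 0 m and x of pot_blue in the frame of press_rack between -0.048 and -0.024 m) or (x of pad_red in the frame of pad_blue below 0 m and x of each of pad_yellow, pad_green in the frame of pad_blue above 0 m and x of orange_end in the frame of press_rack below 0 m and x of pot_blue in the frame of press_rack between 0.024 and 0.048 m) or (x of each of pad_red, pad_yellow, pad_green in the frame of pad_blue above 0 m and x of orange_end in the frame of press_rack above 0 m and x of pot_blue in the frame of press_rack between -0.12 and -0.096 m) or (x of each of pad_red, pad_yellow, pad_green in the frame of pad_blue above 0 m and x of orange_end in the frame of press_rack below 0 m and x of pot_blue in the frame of press_rack between 0.096 and 0.12 m)) and y of pot_blue in the frame of press_rack between -0.012 and 0.012 m and z of pot_blue in the frame of press_rack between 0.007 and 0.017 m); the robot touches nothing.
It fails at once if a pot is tipped over (angle between any of pot_red, pot_yellow, pot_green, pot_blue's own z axis and vertical above 0.7 rad).
It fails at once if a pot is dropped (falls freely faster than 0.8 m/s, a fall of more than 30 mm) ((linear speed of pot_red above 0.8 m/s and contact force between pot_red and the fingers below 0.05 N) or (linear speed of pot_yellow above 0.8 m/s and contact force between pot_yellow and the fingers below 0.05 N) or (linear speed of pot_green above 0.8 m/s and contact force between pot_green and the fingers below 0.05 N) or (linear speed of pot_blue above 0.8 m/s and contact force between pot_blue and the fingers below 0.05 N)).
It fails at once if a tape roll or the glass jar is moved by more than 20 mm (distance of any of brown_tape, cream_tape, powder_jar from where it was at the start of the episode above 0.02 m).
It also fails if it takes over 125 s, if anything falls off the work surface, if the arm or the gripper's body presses on something with over 40 N, if the wrist force passes 120 N, or if a joint passes its speed limit or range.

ROBOT

A 6-joint arm with a two-finger parallel gripper is mounted at the origin on the work surface. World frame = base frame: x ahead of the robot, y to its left, z up, the work surface at z = 0. Lengths are in m, angles in rad, forces in N, time in s.
With the tool pointing down it reaches from about 0.425 to 0.95 m from the base axis. Payload 3.5 kg.
Tool frame: the origin (TCP) lies on the centre line of the jaws, within the pads' length; the fingertips stand tip_extent ahead of it and the grasp point (between the pads) lies 2 mm behind it (tip_extent is the distance from the TCP to the fingertips, in m); z points along the fingers, y is the direction in which the jaws open and shut (so a half turn about z gives the same grasp; the last joint's range is limited). The gripper opens to 85 mm and grips with 20 to 120 N. Pads are 22 mm wide; open, the fingers measure 114 mm over their backs; the gripper's body (76 mm by 85 mm) begins 54 mm behind the grasp point. The pads swing forward as they close: fully open they stand 13 mm farther back than shut.
Start: joints at [1.073, 0.286, 1.577, -0, 1.279, -0.15], TCP at [0.23, 0.635, 0.248] pointing down, gripper open.
Joint ranges: [-2.77, 2.77], [-0.9, 2.22], [0.21, 2.48], [-1.53, 4.67], [0.24, 2.81], [-2.84, 2.84]. Speed limits (rad/s): [2.79, 2.79, 3.14, 3.14, 3.14, 3.14].

INTERFACE

Orientations are given as a unit quaternion [x, y, z, w].
In Python, from plant import * gives the robot as it stands.
- The arm moves only by the shell command python3 -m crank 'ROWS' [FORCE]. ROWS is JSON, a list of rows, each a list of 7 numbers: the gripper's target within -1 to 1 (shut at 1, half-way at 0, fully open at -1), then the shift along the tool's x, y, z in cm, then the turn, a rotation vector about the tool's x, y, z in degrees. In form: [[fingers, tx, ty, tz, wx, wy, wz], ...]. A call has 1 to 5 rows; each row shifts and turns the commanded pose from where the row before left it, along the tool's axes as they then stand; what a row does not reach is not made up. A row lasts 1/10 s, in which the tool goes at most 50 mm and 8.59 degrees, less where a joint would pass 70% of its speed; a pose out of reach is approached as far as the arm can. A call is refused whole if a number of a shift passes 5 or a number of a turn 8.59, either way. A call with a gripper value outside its range is refused whole. The fingers move at their own pace and stop on an object; FORCE is the grip in N (left out, the last holds). Time passes only in rows, so rows that do not move let the fingers close. It gives the time, the measured TCP pose, the force and the opening at its end, in the units of the state.
- get_state(): the state, without advancing time (a new reading comes with each control period).
- read_camera(name): name is "scene" or "top" or "wrist"; returns a dict with "color" (420x560x3 uint8, red, green, blue), "vfov" (degrees; the focal length in pixels is half the picture's height over the tangent of half this angle, whatever the lens; pixels are square), "cx", "cy" (the principal point, pixels), "cam_to_world" (4x4, takes a point from camera to world coordinates). Camera axes: x right, y up, looking along -z (the intrinsics and any distortion apply to the point x, -y, -z); pixel columns grow to the right and rows downward; lengths in m; the calibration is good to about 2 mm. A picture is of the moment at which its call begins. There is no depth.
- sign_off(): hands the job in, once; it reports no verdict.
Trained networks look in the newest picture that a camera, given by its name, has taken for a name from the list of things; names that differ only in an ending like _2 or _b are one class to them, and where a whole thing is asked for, a point or a joint stands for the part that bears it (a point fixed in the world has none). Each returns a list of dicts, best first, with "p" (0 to 1); they miss things now and then, are a little off and sometimes report something else, mostly with a low value. They report only what shows in the picture. A call takes as long as a camera call. They do not tell look-alikes from the thing itself.
- trace(thing, camera): "pixels" (420x560 bool, what is visible of it) and "location" ([column, row] in pixels, amid what is visible of it).
- place_of(thing, camera): "location" ([column, row] in pixels: a listed point, or the origin of a listed thing).
The state is a dict: "time": time; "qpos": joint angles; "dq": joint speeds; "joint_efforts": joint torques, N m; "eef_pos": TCP position; "tcp_rot": TCP orientation; "contact_force": force on the tool from outside, world axes, zero at the start; "wrist_torque": the same for the moment, N m; "opening": opening from 0.0 (shut) to 1.0 (fully open).
Only numpy, scipy, OpenCV 4.12 (cv2) and the standard library are available. Lean on these libraries where they do the work, as an engineer would, in place of code of your own. Each camera call takes 0.05 s, during which the arm holds its last target.

## Working session

There is one attempt and no reset: what is moved stays moved. The work goes in short steps, Python scripts to look and compute and a shell command to move; the robot and the scene stay as the last step left them, time stands still between calls to the robot, and variables do not carry over. Pictures are saved under pics/ and viewed, and the job is handed in when it is done.

```bash
ls; mkdir -p pics
python3 - <<'E'
from plant import *
import cv2
s=get_state(); print(s)
for n in ["scene","top","wrist"]:
    c=read_camera(n); cv2.imwrite(f"pics/{n}0.png",c["color"][:,:,::-1])
    print(n,{k:v for k,v in c.items() if k!="color"})
E
```

```text
pics
{'time': 0.0, 'qpos': array([ 1.07300810e+00,  2.87223743e-01,  1.57818603e+00, -1.21418290e-05,
        1.27856468e+00, -1.49997733e-01]), 'dq': array([ 0.00037496, -0.00020403, -0.00030571,  0.00023534,  0.0002079 ,
        0.00044406]), 'joint_efforts': array([-6.86794592e-04, -4.05977511e+01, -2.92628235e+01, -1.81202149e-04,
        5.71057841e-03, -2.06579458e-06]), 'eef_pos': array([0.22973172, 0.63405133, 0.2469035 ]), 'tcp_rot': array([ 1.73018301e-01,  9.84917890e-01, -1.13082641e-03, -3.73505780e-04]), 'contact_force': array([ 0.70000039,  0.05994659, -0.69479578]), 'wrist_torque': array([-0.01837592,  0.02651528, -0.0174056 ]), 'opening': 1.0009300530895002}
scene {'vfov': 55.67502693218333, 'cx': 282.2154349307356, 'cy': 211.94097641552017, 'cam_to_world': array([[-0.812146  , -0.31116277,  0.49355507,  1.1780854 ],
       [ 0.583416  , -0.42341082,  0.69307218,  0.8382952 ],
       [-0.0066817 ,  0.85082372,  0.52540875,  0.67827346],
       [ 0.        ,  0.        ,  0.        ,  1.        ]])}
top {'vfov': 46.91686478375586, 'cx': 275.72680887950673, 'cy': 209.9231959406544, 'cam_to_world': array([[-1.43073409e-02,  9.83271411e-01, -1.81583679e-01,
         3.37081873e-01],
       [-9.99897151e-01, -1.38889959e-02,  3.57530403e-03,
         1.79642964e-02],
       [ 9.93479267e-04,  1.81616156e-01,  9.83368997e-01,
         1.37868260e+00],
       [ 0.00000000e+00,  0.00000000e+00,  0.00000000e+00,
         1.00000000e+00]])}
wrist {'vfov': 66.59363826391305, 'cx': 285.6492918309552, 'cy': 207.10447709551025, 'cam_to_world': array([[ 0.34091697, -0.90752369, -0.24530875,  0.16737362],
       [ 0.94009116,  0.32853422,  0.09107072,  0.65727445],
       [-0.00205652, -0.26166014,  0.96515788,  0.37322063],
       [ 0.        ,  0.        ,  0.        ,  1.        ]])}
```

View pics/top0.png

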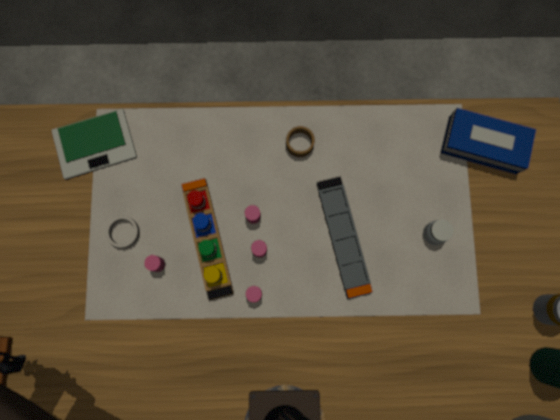

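View pics/scene0.png

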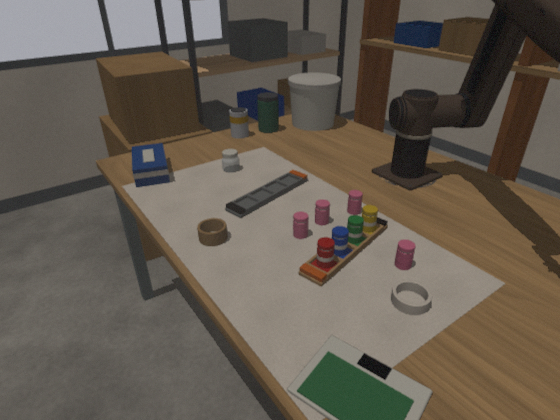

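View pics/wrist0.png

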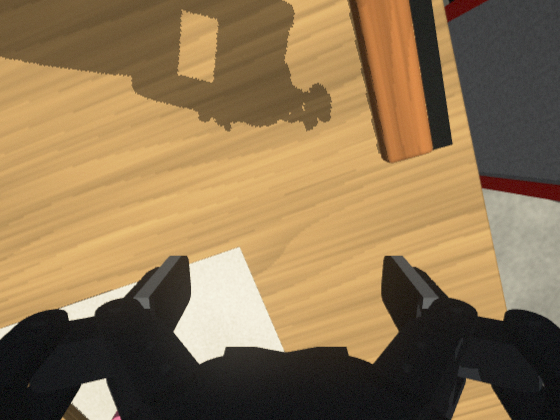

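Top view: storage rack on the left, with its orange block at the far end (col 195, row 185). From orange, the pots are red (197,201), blue (203,224), green (209,249) and yellow (214,275). Grey rack is on the right, with its orange block at the near end (358,291). Pink pots are lookalikes, standing near the storage rack. Next I'll work out positions.

```bash
cat > h.py <<'E'
import numpy as np
from plant import *
from scipy.spatial.transform import Rotation as R
def cam(n):
    c=read_camera(n); c["f"]=c["color"].shape[0]/2/np.tan(np.radians(c["vfov"])/2); return c
def ray(c,px):
    d=np.array([(px[0]-c["cx"])/c["f"],-(px[1]-c["cy"])/c["f"],-1]); T=c["cam_to_world"]
    return T[:3,3],T[:3,:3]@d
def onz(c,px,z):
    o,d=ray(c,px); return o+d*(z-o[2])/d[2]
def proj(c,p):
    T=c["cam_to_world"]; q=T[:3,:3].T@(np.asarray(p)-T[:3,3]); return np.array([c["cx"]-c["f"]*q[0]/q[2],c["cy"]+c["f"]*q[1]/q[2]])
E
cat > m.py <<'E'
from h import *
import cv2
def tri(cs,ps):
    A=np.zeros((3,3));b=np.zeros(3)
    for c,p in zip(cs,ps):
        o,d=ray(c,p); d/=np.linalg.norm(d); M=np.eye(3)-np.outer(d,d); A+=M;b+=M@o
    return np.linalg.solve(A,b)
ct=cam("top"); cs=cam("scene")
zs={"press_rack":0,"orange_end":.012,"brown_tape":0,"cream_tape":0,"powder_jar":0}
for n in ["pot_red","pot_blue","pot_green","pot_yellow","pad_red","pad_blue","pad_green","pad_yellow","press_rack","orange_end","brown_tape","cream_tape","powder_jar"]:
    z=zs.get(n,.015 if n[:3]=="pot" else .012)
    a=place_of(n,"top"); b=place_of(n,"scene")
    for nm,c,l in(("top",ct,a),("sc",cs,b)):
        print(n,nm,[(round(r["p"],2),np.round(r["location"],1).tolist(),np.round(onz(c,r["location"],z)[:2],4).tolist()) for r in l[:2]])
    if a and b: print("   tri",np.round(tri([ct,cs],[a[0]["location"],b[0]["location"]]),4))
E
python3 m.py
```

```text
pot_red top [(0.57, [196.8, 200.6], [0.6194, 0.2395])]
pot_red sc [(0.97, [327.9, 259.8], [0.5983, 0.2315])]
   tri [0.6133 0.2405 0.0286]
pot_blue top [(0.67, [203.9, 223.4], [0.5527, 0.2183])]
pot_blue sc [(0.91, [336.0, 254.7], [0.5662, 0.2278]), (0.69, [298.3, 175.3], [0.355, -0.2123])]
   tri [0.5554 0.2189 0.0043]
pot_green top [(0.83, [157.2, 262.0], [0.4448, 0.3481]), (0.7, [251.7, 296.1], [0.3467, 0.0831])]
pot_green sc [(0.95, [404.5, 263.9], [0.4483, 0.3623]), (0.85, [353.0, 238.6], [0.4766, 0.2009])]
   tri [0.4428 0.3535 0.0069]
pot_yellow top [(0.6, [212.2, 277.3], [0.4, 0.1932])]
pot_yellow sc [(0.69, [369.6, 227.2], [0.3956, 0.1879]), (0.22, [233.6, 171.0], [0.531, -0.3881])]
   tri [0.4001 0.1923 0.0191]
pad_red top [(0.67, [198.2, 203.1], [0.6126, 0.2359])]
pad_red sc [(0.66, [323.5, 265.1], [0.6197, 0.2386])]
   tri [0.6147 0.2355 0.0073]
pad_blue top [(0.69, [208.6, 224.9], [0.5487, 0.2053]), (0.63, [204.5, 224.1], [0.5511, 0.217])]
pad_blue sc [(0.39, [339.2, 251.7], [0.5473, 0.2203])]
   tri [0.5455 0.2103 0.0058]
pad_green top [(0.71, [211.8, 254.9], [0.4629, 0
[... 533 characters left out ...]
 0.5083 -0.1824 -0.0091]
orange_end top [(0.7, [357.5, 292.9], [0.3513, -0.2113]), (0.59, [216.5, 270.3], [0.4195, 0.1817])]
orange_end sc [(0.44, [295.7, 173.4], [0.3493, -0.2356])]
   tri [ 0.3566 -0.2145  0.0213]
brown_tape top [(0.58, [299.2, 141.7], [0.797, -0.0598])]
brown_tape sc [(0.62, [212.7, 240.7], [0.797, -0.0469])]
   tri [ 0.7959 -0.0581 -0.006 ]
cream_tape top [(0.65, [123.0, 229.7], [0.5401, 0.4528])]
cream_tape sc [(0.77, [409.5, 301.5], [0.5335, 0.4507])]
   tri [0.5387 0.4524 0.0044]
powder_jar top [(0.84, [432.6, 235.0], [0.5121, -0.4363])]
powder_jar sc [(0.86, [232.6, 170.8], [0.5187, -0.4197]), (0.52, [325.9, 265.1], [0.6044, 0.2316])]
   tri [ 0.5115 -0.4377 -0.0085]
```

Run:
```python
import cv2
t=cv2.imread("pics/top0.png")
cv2.imwrite("pics/topcrop.png",cv2.resize(t[165:310,130:400],None,fx=2.9,fy=2.9,interpolation=cv2.INTER_CUBIC))
```

```text
(no output)
```

View pics/topcrop.png

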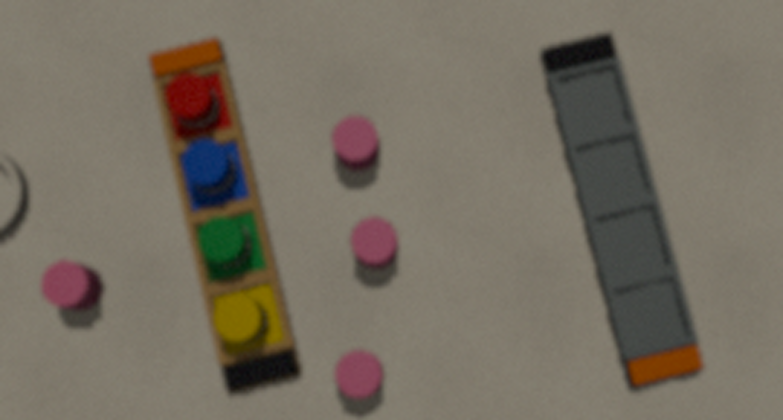

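```bash
cat > seg.py <<'E'
from h import *
import cv2
def seg(c,lo,hi,roi):
    hsv=cv2.cvtColor(c["color"],cv2.COLOR_RGB2HSV); m=cv2.inRange(hsv,lo,hi)
    k=np.zeros_like(m); k[roi[1]:roi[3],roi[0]:roi[2]]=1; m*=k
    n,l,st,ce=cv2.connectedComponentsWithStats(m)
    i=1+np.argmax(st[1:,4]); return (l==i),ce[i],st[i]
if __name__=="__main__":
    c=cam("top"); 
    hsv=cv2.cvtColor(c["color"],cv2.COLOR_RGB2HSV)
    for n,p in dict(red=(196,199),blue=(202,223),green=(208,248),yel=(213,275),oS=(194,184),oG=(358,292),wood=(185,205),kG=(329,183),kS=(220,293),grey=(345,235)).items(): print(n,hsv[p[1],p[0]])
    for n,lo,hi,roi in [("oS",(6,120,60),(14,255,255),(175,170,212,192)),("oG",(6,120,60),(14,255,255),(335,280,380,305)),("kG",(0,0,0),(180,255,40),(312,172,348,193)),("kS",(0,0,0),(180,255,40),(200,282,240,303))]:
        m,ce,st=seg(c,np.array(lo),np.array(hi),roi); 
        r=cv2.minAreaRect(np.argwhere(m)[:,::-1].astype(np.float32))
        print(n,st,ce.round(1),np.round(r[0],1),np.round(r[1],1),np.round(onz(c,r[0],.026)[:2],4),np.round(onz(c,ce,.026)[:2],4))
E
python3 seg.py
```

```text
red [  0 230 112]
blue [108 233 104]
green [ 70 219  84]
yel [ 25 255 128]
oS [ 14 255 128]
oG [ 15 255 126]
wood [ 18  74 120]
kG [150  22  23]
kS [113  51  20]
grey [60 10 74]
oS [182 178  25  14 191] [193.6 185. ] [194.3 186.1] [11.4 24.7] [0.6596 0.2456] [0.6629 0.2475]
oG [346 284  26  14 214] [358.9 290.5] [358.6 290.6] [ 9.2 25.7] [ 0.3574 -0.2124] [ 0.3576 -0.213 ]
kG [318 178  23  12 168] [329.  183.4] [329.  183.4] [ 7.3 23. ] [ 0.6623 -0.141 ] [ 0.6623 -0.1412]
kS [208 286  24  13 199] [219.5 292.1] [219.5 291.9] [ 8.7 23.8] [0.3594 0.1714] [0.3588 0.1713]
```

```bash
cat > go.py <<'E'
# usage: go.py x y z [yaw deg of jaw axis]; prints yaw to turn first, then shifts in tool axes
import sys
from h import *
s=get_state(); q=R.from_quat(s["tcp_rot"]); M=q.as_matrix()
a=[float(v) for v in sys.argv[1:]]
jaw=np.degrees(np.arctan2(M[1,1],M[0,1])); yaw=a[3] if len(a)>3 else jaw
turn=(jaw-yaw+90)%180-90   # tool z turn (z down)
y=np.radians(jaw-turn); Md=np.array([[np.sin(y)*-1,np.cos(y),0],[np.cos(y),np.sin(y),0],[0,0,-1]])
d=np.array(a[:3])-s["eef_pos"]
tilt=M.T@np.array([0,0,-1.])
print("t",round(s["time"],2),"pos",s["eef_pos"].round(4),"jaw",jaw.round(2),"zdown in tool",tilt.round(4),"open",round(s["opening"],3),"F",s["contact_force"].round(1))
print("turn wz",turn.round(2),"then shift cm (target tool axes)",(Md.T@d*100).round(2), " now axes",(M.T@d*100).round(2))
E
python3 go.py .53 .215 .25 103.5
```

```text
t 1.6 pos [0.23   0.6346 0.2483] jaw 70.07 zdown in tool [0. 0. 1.] open 1.001 F [-0.1 -0.3  0.1]
turn wz -33.43 then shift cm (target tool axes) [-19.37 -47.8   -0.17]  now axes [-42.5  -29.22  -0.17]
```

```bash
python3 -m crank '[[-1,0,0,0,0,0,-8.4],[-1,0,0,0,0,0,-8.4],[-1,0,0,0,0,0,-8.4],[-1,0,0,0,0,0,-8.2],[-1,-1.76,-4.35,0,0,0,0]]'
python3 -m crank '[[-1,-1.76,-4.35,0,0,0,0],[-1,-1.76,-4.35,0,0,0,0],[-1,-1.76,-4.35,0,0,0,0],[-1,-1.76,-4.35,0,0,0,0],[-1,-1.76,-4.35,0,0,0,0]]'
python3 -m crank '[[-1,-1.76,-4.35,0,0,0,0],[-1,-1.76,-4.35,0,0,0,0],[-1,-1.76,-4.35,0,0,0,0],[-1,-1.76,-4.35,0,0,0,0],[-1,-1.76,-4.35,0,0,0,0]]'
python3 -m crank '[[-1,0,0,0,0,0,0],[-1,0,0,0,0,0,0]]'
python3 - <<'E'
from h import *; import cv2
c=cam("wrist"); cv2.imwrite("pics/w1.png",c["color"][:,:,::-1]); print(c["cam_to_world"][:3,3])
E
python3 go.py .53 .215 .25 103.5
```

```text
time: 2.1
eef_pos: [0.2552, 0.5985, 0.2481]
tcp_rot: [-0.121, 0.993, 0.001, -0.0]
contact_force: [1.5, -0.1, 0.8]
opening: 0.998
time: 2.6
eef_pos: [0.3943, 0.4038, 0.2486]
tcp_rot: [-0.117, 0.993, 0.0, 0.0]
contact_force: [1.3, 0.7, 0.2]
opening: 1.006
time: 3.1
eef_pos: [0.5307, 0.2127, 0.2487]
tcp_rot: [-0.117, 0.993, 0.0, 0.0]
contact_force: [0.3, 1.0, 0.0]
opening: 0.999
time: 3.3
eef_pos: [0.5302, 0.2135, 0.2483]
tcp_rot: [-0.116, 0.993, 0.0, -0.0]
contact_force: [0.2, -0.2, -0.2]
opening: 0.999
[0.46556351 0.19867534 0.3744583 ]
t 3.35 pos [0.5296 0.2144 0.2482] jaw 103.43 zdown in tool [-4.e-04 -5.e-04  1.e+00] open 0.997 F [-0.3 -0.   0.2]
turn wz -0.07 then shift cm (target tool axes) [-0.05  0.05 -0.18]  now axes [-0.05  0.05 -0.18]
```

View pics/w1.png

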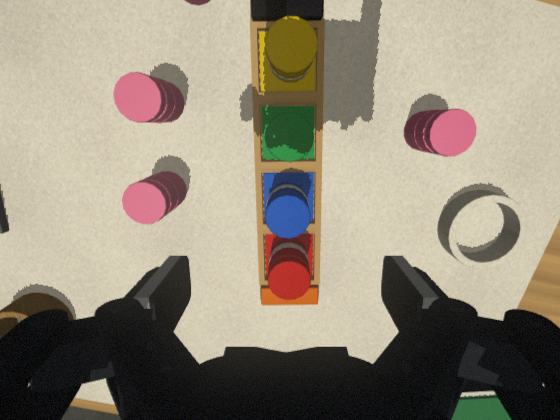

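Wrist view shows all four pots on their pads in line: red lid (289,273), blue (288,210), green (289,130), yellow (291,45). I'll get positions from the lids.

```bash
cat > lids.py <<'E'
from h import *
import cv2
# fit lid disc: project top circle at z, maximise overlap w/ colour of bright top; simple: hough-like search by gradient
def lidfit(c,p0,z=.085,r=.022):
    g=cv2.GaussianBlur(c["color"],(3,3),0).astype(float)
    gx=np.stack([cv2.Sobel(g[...,k],-1,1,0) for k in range(3)]); gy=np.stack([cv2.Sobel(g[...,k],-1,0,1) for k in range(3)])
    mag=np.sqrt((gx**2+gy**2).sum(0))
    th=np.linspace(0,2*np.pi,90,endpoint=False)
    def sc(x,y):
        s=0
        P=np.array([proj(c,(x+r*np.cos(t),y+r*np.sin(t),z)) for t in th]).astype(np.float32)
        v=cv2.remap(mag.astype(np.float32),P[:,0].reshape(-1,1),P[:,1].reshape(-1,1),cv2.INTER_LINEAR,borderMode=cv2.BORDER_CONSTANT)
        return np.minimum(v,150).mean()
    best=max(((sc(p0[0]+dx,p0[1]+dy),p0[0]+dx,p0[1]+dy) for dx in np.arange(-.012,.0121,.002) for dy in np.arange(-.012,.0121,.002)))
    best=max(((sc(best[1]+dx,best[2]+dy),best[1]+dx,best[2]+dy) for dx in np.arange(-.002,.0021,.0005) for dy in np.arange(-.002,.0021,.0005)))
    return best
if __name__=="__main__":
    for cn,px in (("wrist",dict(red=(289,273),blue=(288,210),green=(289,130),yellow=(291,45))),("top",dict(red=(197,199),blue=(202,223),green=(208,248),yellow=(213,275)))):
        c=cam(cn)
        for n,p in px.items():
            p0=onz(c,p,.085); b=lidfit(c,p0); print(cn,n,p0[:2].round(4),np.round(b,4))
E
python3 lids.py
```

```text
wrist red [0.6065 0.2367] [146.5763   0.615    0.2372]
wrist blue [0.5435 0.2205] [146.7319   0.551    0.221 ]
wrist green [0.4722 0.2043] [87.8294  0.4792  0.2048]
wrist yellow [0.4055 0.1899] [121.6155   0.4055   0.1884]
top red [0.6093 0.2277] [103.2144   0.6153   0.2137]
top blue [0.5428 0.2132] [111.4069   0.5388   0.1992]
top green [0.4748 0.1962] [99.4994  0.4828  0.1822]
top yellow [0.4028 0.1821] [114.457    0.3893   0.1716]
```

```bash
cat > ov.py <<'E'
import sys,json
from h import *
import cv2
def ov(cn,circs,out,crop=None,k=2,r=.022):
    c=cam(cn); im=np.ascontiguousarray(c["color"][:,:,::-1]); 
    im=cv2.resize(im,None,fx=k,fy=k,interpolation=cv2.INTER_CUBIC)
    for x,y,z in circs:
        P=np.array([proj(c,(x+r*np.cos(t),y+r*np.sin(t),z)) for t in np.linspace(0,6.283,60)])
        cv2.polylines(im,[np.round((P+.5)*k).astype(np.int32)],True,(255,255,255),1)
    if crop: im=im[crop[1]*k:crop[3]*k,crop[0]*k:crop[2]*k]
    cv2.imwrite(out,im); return c
E
python3 - <<'E'
from ov import *
ov("wrist",[(.615,.2372,.085),(.551,.221,.085),(.4792,.2048,.085),(.4055,.1884,.085)],"pics/ov1.png",(180,0,400,310),2)
E
```

```text
(no output)
```

View pics/ov1.png

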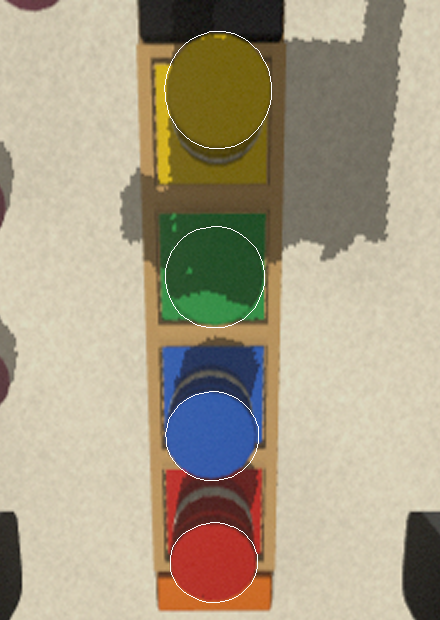

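```bash
python3 - <<'E'
import plant; print([n for n in dir(plant) if not n.startswith("_")]); print(getattr(plant,"tip_extent",None))
E
python3 go.py .615 .237 .05 103.5
```

```text
['Unreachable', 'get_state', 'place_of', 'read_camera', 'sign_off', 'tip_extent', 'trace']
0.017
t 3.5 pos [0.529  0.2156 0.2483] jaw 103.59 zdown in tool [-1.e-04 -2.e-04  1.e+00] open 1.001 F [-0.3  0.9  0.9]
turn wz 0.09 then shift cm (target tool axes) [-8.86  0.08 19.83]  now axes [-8.86  0.06 19.83]
```

```bash
python3 -m crank '[[-1,-4.4,0,0,0,0,0],[-1,-4.4,0,0,0,0,0],[-1,0,0,4,0,0,0],[-1,0,0,4,0,0,0],[-1,0,0,0,0,0,0]]'
python3 - <<'E'
from ov import *
ov("wrist",[(.615,.2372,.085),(.551,.221,.085),(.4792,.2048,.085)],"pics/ov2.png",None,1)
E
python3 go.py .615 .237 .05 103.5
```

```text
time: 4.0
eef_pos: [0.6106, 0.2353, 0.1606]
tcp_rot: [-0.118, 0.993, -0.001, -0.007]
contact_force: [0.4, -0.2, -1.0]
opening: 1.001
t 4.05 pos [0.6125 0.2356 0.1645] jaw 103.58 zdown in tool [-8.3e-03 -3.0e-04  1.0e+00] open 1.001 F [ 0.3 -0.4  0.1]
turn wz 0.08 then shift cm (target tool axes) [-0.28  0.08 11.45]  now axes [-0.37  0.07 11.45]
```

View pics/ov2.png

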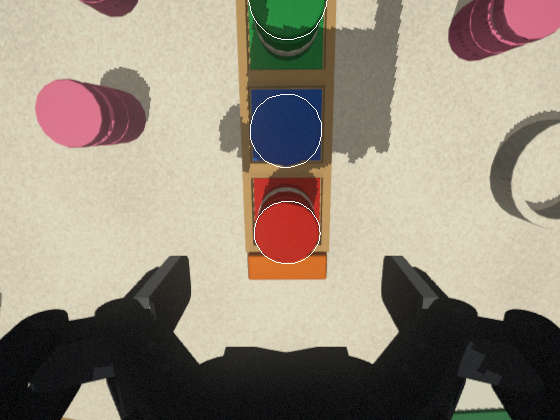

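Red lid's circle at (288,232) fits, and the jaws are centred on it. I'll descend and grip.

```bash
python3 -m crank '[[-1,-0.3,0,3,0,0,0],[-1,0,0,3,0,0,0],[-1,0,0,3,0,0,0],[-1,0,0,2.4,0,0,0],[-1,0,0,0,0,0,0]]'
python3 go.py .615 .237 .05 103.5
python3 -m crank '[[1,0,0,0,0,0,0],[1,0,0,0,0,0,0],[1,0,0,0,0,0,0],[1,0,0,0,0,0,0],[1,0,0,0,0,0,0]]' 40
```

```text
time: 4.55
eef_pos: [0.6168, 0.236, 0.0531]
tcp_rot: [-0.118, 0.993, -0.0, -0.002]
contact_force: [-1.4, -0.8, -1.1]
opening: 0.998
t 4.55 pos [0.6168 0.236  0.0531] jaw 103.53 zdown in tool [-3.7e-03 -1.0e-04  1.0e+00] open 0.998 F [-1.4 -0.8 -1.1]
turn wz 0.03 then shift cm (target tool axes) [0.15 0.14 0.31]  now axes [0.15 0.14 0.31]
time: 5.05
eef_pos: [0.6201, 0.2362, 0.0575]
tcp_rot: [-0.117, 0.993, 0.0, 0.002]
contact_force: [-1.8, 0.8, 7.1]
opening: 0.504
```

```bash
python3 -m crank '[[1,0,0,0,0,0,0],[1,0,0,0,0,0,0]]'; python3 go.py .615 .237 .05 103.5
python3 - <<'E'
from ov import *
ov("wrist",[],"pics/w3.png",None,1)
E
```

```text
time: 5.25
eef_pos: [0.6202, 0.2362, 0.0576]
tcp_rot: [-0.117, 0.993, 0.0, 0.002]
contact_force: [-0.7, 0.8, 6.1]
opening: 0.502
t 5.25 pos [0.6202 0.2362 0.0576] jaw 103.47 zdown in tool [ 4.9e-03 -3.0e-04  1.0e+00] open 0.502 F [-0.7  0.8  6.1]
turn wz -0.03 then shift cm (target tool axes) [0.48 0.19 0.76]  now axes [0.49 0.19 0.75]
```

View pics/w3.png

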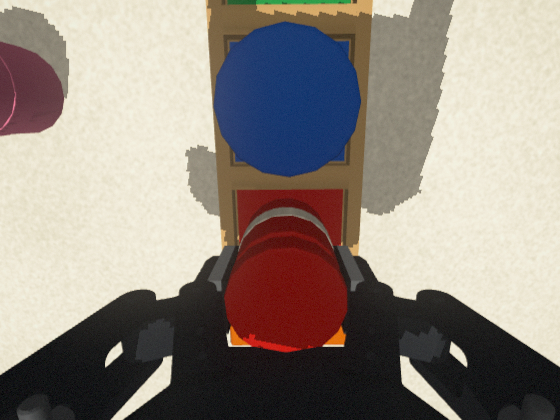

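```bash
python3 -m crank '[[1,0,0,-1,0,0,0],[1,0,0,-2,0,0,0],[1,0,0,-3,0,0,0],[1,0,0,-3,0,0,0],[1,0,0,-3,0,0,0]]'
python3 -m crank '[[1,0,0,-2,0,0,0],[1,0,0,0,0,0,0],[1,0,0,0,0,0,0]]'
python3 go.py .405 -.2016 .20 103.3
python3 - <<'E'
from ov import *
ov("wrist",[],"pics/w4.png",None,1)
E
```

```text
time: 5.8
eef_pos: [0.6177, 0.2353, 0.1754]
tcp_rot: [-0.117, 0.993, -0.0, -0.001]
contact_force: [0.0, 0.1, -1.3]
opening: 0.502
time: 6.1
eef_pos: [0.6179, 0.2354, 0.1941]
tcp_rot: [-0.117, 0.993, -0.0, -0.0]
contact_force: [-0.4, -0.1, -1.8]
opening: 0.507
t 6.1 pos [0.6179 0.2354 0.1941] jaw 103.47 zdown in tool [-2.e-04  1.e-04  1.e+00] open 0.507 F [-0.4 -0.1 -1.8]
turn wz 0.17 then shift cm (target tool axes) [ 30.78 -37.63  -0.59]  now axes [ 30.89 -37.54  -0.58]
```

View pics/w4.png

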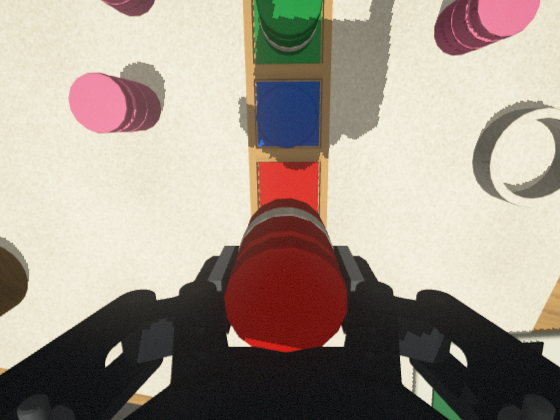

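```bash
python3 -m crank '[[1,0,-3,0,0,0,0],[1,0,-4.5,0,0,0,0],[1,0,-4.5,0,0,0,0],[1,0,-4.5,0,0,0,0],[1,0,-4.5,0,0,0,0]]'
python3 -m crank '[[1,0,-4.5,0,0,0,0],[1,0,-4.5,0,0,0,0],[1,0,-4.5,0,0,0,0],[1,0,-3,0,0,0,0],[1,0,0,0,0,0,0]]'
python3 -m crank '[[1,0,0,0,0,0,0],[1,0,0,0,0,0,0]]'
python3 go.py .405 -.2016 .20 103.3
python3 - <<'E'
from ov import *
from lids import lidfit
s=get_state(); z=s["eef_pos"][2]+.0274
c=cam("wrist"); 
p0=onz(c,(287,292),z); b=lidfit(c,p0,z); print(s["eef_pos"],p0.round(4),np.round(b,4))
d=np.array([-.973,-.228]); C=np.array([.510,-.177])
ov("wrist",[(b[1],b[2],z)]+[(*(C+d*v),.012) for v in(-.108,-.036,.036,.108)],"pics/w5.png",None,1)
E
```

```text
time: 6.65
eef_pos: [0.6661, 0.0298, 0.1914]
tcp_rot: [-0.117, 0.993, 0.001, -0.002]
contact_force: [0.0, -0.1, -0.7]
opening: 0.502
time: 7.15
eef_pos: [0.7048, -0.1336, 0.1911]
tcp_rot: [-0.115, 0.993, 0.0, -0.002]
contact_force: [-0.2, 0.7, -1.1]
opening: 0.501
time: 7.35
eef_pos: [0.7048, -0.1279, 0.1925]
tcp_rot: [-0.118, 0.993, 0.001, -0.001]
contact_force: [-0.4, 0.2, -0.7]
opening: 0.508
t 7.35 pos [ 0.7048 -0.1279  0.1925] jaw 103.52 zdown in tool [-0.0026 -0.0021  1.    ] open 0.508 F [-0.4  0.2 -0.7]
turn wz 0.22 then shift cm (target tool axes) [30.87 -0.28 -0.75]  now axes [30.87 -0.16 -0.67]
[ 0.70479322 -0.12785972  0.19247536] [ 0.6957 -0.1291  0.2199] [91.5348  0.6982 -0.1286]
```

View pics/w5.png

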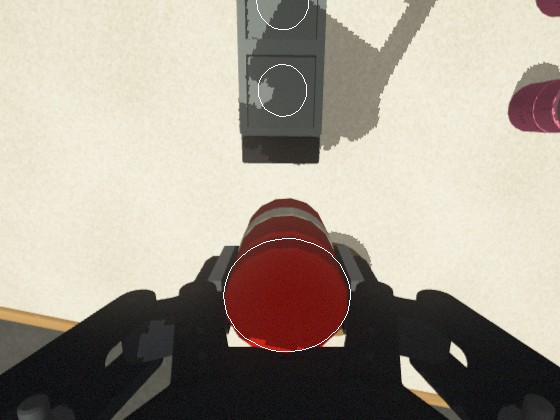

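Seat circles land in the pockets (far seat's centre at (282,90)), so the rack pose agrees with the top view. The pot sits about 5.5 mm base-ward of the TCP. Next stop is seat 1.

```bash
python3 -m crank '[[1,3,0,0,0,0,0],[1,4.5,0,0,0,0,0],[1,4.5,0,0,0,0,0],[1,4.5,0,0,0,0,0],[1,4.5,0,0,0,0,0]]'
python3 -m crank '[[1,4.5,0,0,0,0,0],[1,3,0,0,0,0,0],[1,1.8,0,0,0,0,0],[1,0,0,0,0,0,0],[1,0,0,0,0,0,0]]'
python3 -m crank '[[1,0,0,0,0,0,0],[1,0,0,0,0,0,0]]'
python3 go.py .4105 -.2006 .056 103.3;python3 - <<'E'
from ov import *
from lids import lidfit
d=np.array([-.973,-.228]); C=np.array([.510,-.177])
for cn in ("wrist","top","scene"):
    ov(cn,[(*(C+d*v),.012) for v in(-.108,-.036,.036,.108)],f"pics/{cn}6.png",None,1)
E
```

```text
time: 7.95
eef_pos: [0.4998, -0.177, 0.1944]
tcp_rot: [-0.118, 0.993, -0.0, 0.0]
contact_force: [0.4, -0.2, -0.2]
opening: 0.506
time: 8.45
eef_pos: [0.4115, -0.1992, 0.1948]
tcp_rot: [-0.117, 0.993, -0.0, 0.001]
contact_force: [0.1, 0.2, -0.3]
opening: 0.508
time: 8.65
eef_pos: [0.4118, -0.1994, 0.1944]
tcp_rot: [-0.118, 0.993, -0.0, 0.0]
contact_force: [-0.6, -0.1, -1.6]
opening: 0.506
t 8.65 pos [ 0.4118 -0.1994  0.1944] jaw 103.55 zdown in tool [3.e-04 1.e-04 1.e+00] open 0.506 F [-0.6 -0.1 -1.6]
turn wz 0.25 then shift cm (target tool axes) [ 0.16 -0.09 13.84]  now axes [ 0.16 -0.08 13.84]
```

View pics/wrist6.png

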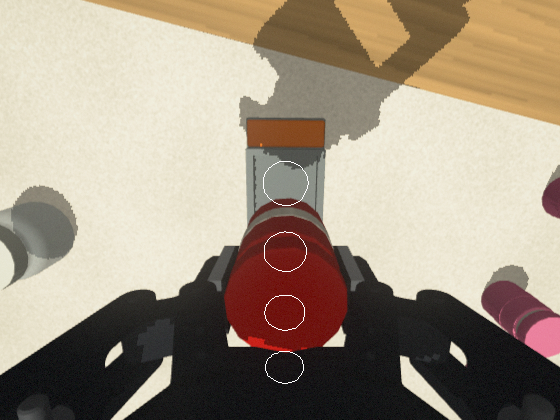

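View pics/scene6.png

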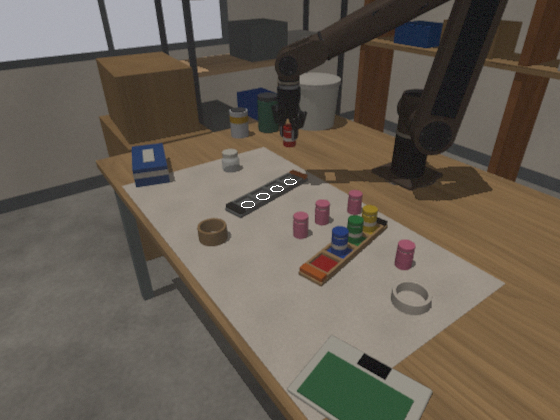

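```bash
python3 -m crank '[[1,0.15,-0.1,2.5,0,0,0],[1,0,0,3.5,0,0,0],[1,0,0,3.5,0,0,0],[1,0,0,2,0,0,0],[1,0,0,1,0,0,0]]'
python3 -m crank '[[1,0,0,0,0,0,0],[1,0,0,0,0,0,0]]'
python3 go.py .4105 -.2006 .0546 103.3;python3 - <<'E'
from ov import *
d=np.array([-.973,-.228]); C=np.array([.510,-.177])
ov("wrist",[],f"pics/w7.png",None,1)
ov("scene",[],f"pics/s7.png",(210,110,350,230),5)
E
```

```text
time: 9.3
eef_pos: [0.4087, -0.2, 0.0669]
tcp_rot: [-0.117, 0.993, 0.002, -0.002]
contact_force: [-0.2, -0.1, -1.0]
opening: 0.502
time: 9.5
eef_pos: [0.4106, -0.2016, 0.0703]
tcp_rot: [-0.117, 0.993, -0.001, 0.001]
contact_force: [0.4, -0.3, -1.7]
opening: 0.501
t 9.5 pos [ 0.4106 -0.2016  0.0703] jaw 103.48 zdown in tool [0.0011 0.0014 1.    ] open 0.501 F [ 0.4 -0.3 -1.7]
turn wz 0.18 then shift cm (target tool axes) [-0.01  0.1   1.57]  now axes [-0.01  0.1   1.57]
```

View pics/w7.png

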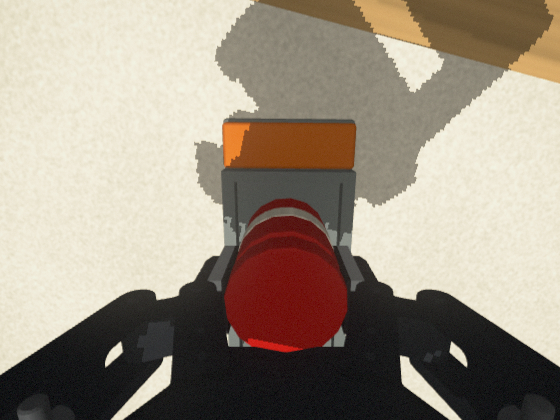

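View pics/s7.png

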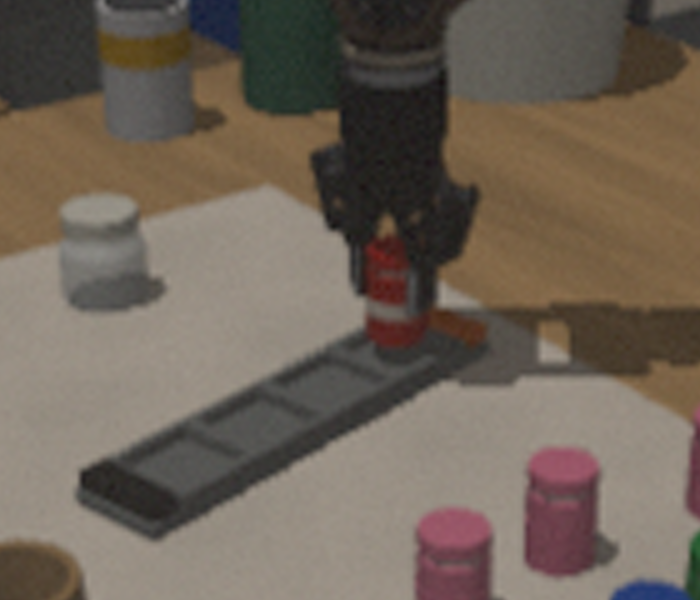

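Run:
```python
from ov import *
c=cam("wrist"); z=get_state()["eef_pos"][2]-.0426
d=np.array([-.973,-.228]); C=np.array([.510,-.177])
for n,p,zz in (("blockfar top",(289,122),.026),("blockin",(289,170),.026),("blocknear",(289,170),.022),("wall",(287,182),.022),("potedge",(287,198),z),("potedge+rad",(287,198),z)):
    w=onz(c,p,zz)[:2]; print(n,w.round(4),"along",((w-C)@d).round(4), "across",((w-C)@np.array([-d[1],d[0]])).round(4))
```

```text
blockfar top [ 0.3468 -0.2151] along 0.1675 across -0.0002
blockin [ 0.371  -0.2092] along 0.1426 across -0.0004
blocknear [ 0.3716 -0.209 ] along 0.142 across -0.0004
wall [ 0.3783 -0.2085] along 0.1353 across 0.0007
potedge [ 0.3857 -0.2068] along 0.1277 across 0.0006
potedge+rad [ 0.3857 -0.2068] along 0.1277 across 0.0006
```

Pot is centred in seat 1 to about 1 mm in the wrist view (rack centre updated by 3 mm). Lowering.

```bash
python3 -m crank '[[1,0,0,0.8,0,0,0],[1,0,0,0.5,0,0,0],[1,0,0,0.3,0,0,0],[1,0,0,0,0,0,0],[1,0,0,0,0,0,0]]'; python3 go.py .4105 -.2006 .0546 103.3
```

```text
time: 10.15
eef_pos: [0.4097, -0.201, 0.0545]
tcp_rot: [-0.117, 0.993, 0.001, -0.001]
contact_force: [-4.4, 2.4, 10.2]
opening: 0.505
t 10.15 pos [ 0.4097 -0.201   0.0545] jaw 103.49 zdown in tool [-0.0017 -0.0017  1.    ] open 0.505 F [-4.4  2.4 10.2]
turn wz 0.19 then shift cm (target tool axes) [-0.09  0.02 -0.01]  now axes [-0.09  0.02 -0.01]
```

```bash
python3 -m crank '[[0.5,0,0,0,0,0,0],[-0.2,0,0,0,0,0,0],[-1,0,0,0,0,0,0],[-1,0,0,0,0,0,0],[-1,0,0,0,0,0,0]]'; python3 -m crank '[[-1,0,0,-3,0,0,0],[-1,0,0,-4,0,0,0],[-1,0,0,-4,0,0,0],[-1,0,0,-2,0,0,0],[-1,-4,0,0,0,0,0]]'
python3 -m crank '[[-1,-4,0,0,0,0,0],[-1,-4,0,0,0,0,0],[-1,-3,0,0,0,0,0],[-1,0,0,0,0,0,0]]'
python3 go.py .556 .2225 .165 103.5;python3 - <<'E'
from ov import *
ov("wrist",[],f"pics/w8.png",None,1)
E
```

```text
time: 10.65
eef_pos: [0.4096, -0.201, 0.0531]
tcp_rot: [-0.117, 0.993, 0.0, -0.0]
contact_force: [0.0, -0.8, 0.0]
opening: 1.0
time: 11.15
eef_pos: [0.449, -0.1936, 0.1878]
tcp_rot: [-0.116, 0.993, -0.003, 0.003]
contact_force: [-0.2, -0.7, -0.0]
opening: 1.003
time: 11.55
eef_pos: [0.5583, -0.1653, 0.1831]
tcp_rot: [-0.119, 0.993, -0.0, 0.001]
contact_force: [-0.0, -0.6, -0.5]
opening: 1.001
t 11.55 pos [ 0.5583 -0.1653  0.1831] jaw 103.61 zdown in tool [1.1e-03 2.0e-04 1.0e+00] open 1.001 F [-0.  -0.6 -0.5]
turn wz 0.11 then shift cm (target tool axes) [-8.83 37.76  1.81]  now axes [-8.91 37.74  1.81]
```

View pics/w8.png

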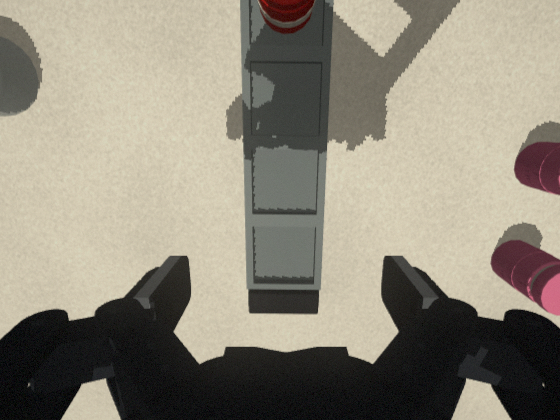

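Red stands in the seat at the top (286,10). I'll check the rack pose from this picture and compute the move to the blue pot.

Run:
```python
from ov import *
c=cam("wrist")
d=np.array([-.973,-.228]); C=np.array([.513,-.1763])
for n,p,zz in (("p4 far -138",(284,283),.022),("p4 near -78",(284,226),.022),("p3 far -66",(285,214),.022),("p2 far 6",(286,136),.022),("p2near 66",(286,62),.022),("L@4",(249,285),.022),("R@4",(320,285),.022),("L@2",(243,60),.022),("R@2",(329,60),.022)):
    w=onz(c,p,zz)[:2]; print(n,"along",((w-C)@d).round(4), "across",((w-C)@np.array([-d[1],d[0]])).round(4))
```

```text
p4 far -138 along -0.1342 across -0.0
p4 near -78 along -0.0746 across 0.0003
p3 far -66 along -0.0628 across -0.0006
p2 far 6 along 0.0084 across -0.001
p2near 66 along 0.0682 across -0.0006
L@4 along -0.1366 across 0.0348
R@4 along -0.1362 across -0.0358
L@2 along 0.0695 across 0.035
R@2 along 0.07 across -0.0361
```

```bash
python3 -m crank '[[-1,-1,3,0,0,0,0],[-1,-1,4.5,0,0,0,0],[-1,-1,4.5,0,0,0,0],[-1,-1,4.5,0,0,0,0],[-1,-1,4.5,0,0,0,0]]'
python3 -m crank '[[-1,-1,4.5,0,0,0,0],[-1,-1,4.5,0,0,0,0],[-1,-1,4.5,0,0,0,0],[-1,-0.8,3.2,1.8,0,0,0],[-1,0,0,0,0,0,0]]'
python3 -m crank '[[-1,0,0,0,0,0,0],[-1,0,0,0,0,0,0]]'
python3 - <<'E'
from ov import *
from lids import lidfit
c=cam("wrist"); res=[]
for n,p in dict(blue=(.551,.221),green=(.4792,.2048),yellow=(.4055,.1884)).items():
    b=lidfit(c,p); print(n,proj(c,(*p,.085)),np.round(b,4)); res.append((b[1],b[2],.085))
ov("wrist",res,f"pics/w9.png",None,1)
E
python3 go.py .556 .2225 .053 103.5
```

```text
time: 12.15
eef_pos: [0.5539, 0.0506, 0.1832]
tcp_rot: [-0.116, 0.993, -0.0, -0.0]
contact_force: [0.3, 1.2, 0.2]
opening: 1.001
time: 12.65
eef_pos: [0.5506, 0.2233, 0.1629]
tcp_rot: [-0.119, 0.993, 0.0, -0.002]
contact_force: [0.7, -0.8, -0.4]
opening: 1.001
time: 12.85
eef_pos: [0.5534, 0.2197, 0.1657]
tcp_rot: [-0.117, 0.993, -0.0, 0.0]
contact_force: [-0.6, 0.7, 0.0]
opening: 1.0
blue [287.68555407 218.79517305] [133.5796   0.551    0.2205]
green [289.28988429 104.76607632] [84.5929  0.4792  0.2043]
yellow [291.70017785 -37.96624541] [49.8593  0.418   0.1899]
t 12.95 pos [0.5538 0.2196 0.166 ] jaw 103.35 zdown in tool [1.e-03 3.e-04 1.e+00] open 0.998 F [ 1.2 -0.2 -0.2]
turn wz -0.15 then shift cm (target tool axes) [-0.28  0.23 11.3 ]  now axes [-0.27  0.23 11.3 ]
```

View pics/w9.png

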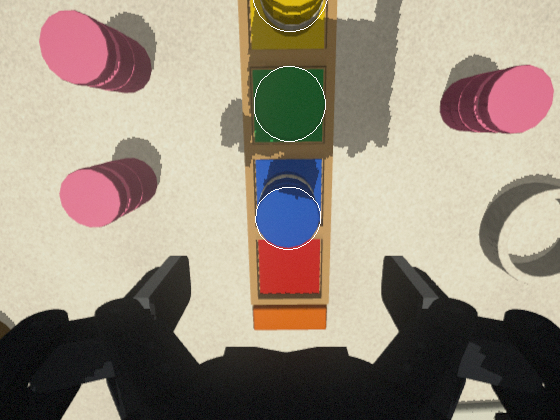

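```bash
python3 -m crank '[[-1,0.2,0.05,3,0,0,0],[-1,0,0,3,0,0,0],[-1,0,0,3,0,0,0],[-1,0,0,2.3,0,0,0],[-1,0,0,0,0,0,0]]'
python3 -m crank '[[-1,0,0,0,0,0,0],[-1,0,0,0,0,0,0]]'
python3 go.py .551 .2205 .053 103.5
python3 -m crank '[[1,0,0,0,0,0,0],[1,0,0,0,0,0,0],[1,0,0,0,0,0,0],[1,0,0,0,0,0,0],[1,0,0,0,0,0,0]]' 40
python3 -m crank '[[1,0,0,0,0,0,0]]'
```

```text
time: 13.45
eef_pos: [0.5489, 0.2193, 0.0489]
tcp_rot: [-0.116, 0.993, -0.0, -0.004]
contact_force: [-0.3, 0.0, -0.7]
opening: 1.003
time: 13.65
eef_pos: [0.5529, 0.2209, 0.0545]
tcp_rot: [-0.117, 0.993, 0.0, 0.002]
contact_force: [-0.5, -1.1, 0.7]
opening: 0.997
t 13.65 pos [0.5529 0.2209 0.0545] jaw 103.43 zdown in tool [3.7e-03 1.0e-04 1.0e+00] open 0.997 F [-0.5 -1.1  0.7]
turn wz -0.07 then shift cm (target tool axes) [0.2  0.   0.15]  now axes [0.2  0.   0.15]
time: 14.15
eef_pos: [0.552, 0.2212, 0.0534]
tcp_rot: [-0.117, 0.993, 0.0, 0.001]
contact_force: [-0.8, -2.2, 4.3]
opening: 0.505
time: 14.25
eef_pos: [0.552, 0.2212, 0.0534]
tcp_rot: [-0.117, 0.993, 0.0, 0.001]
contact_force: [-1.1, -0.3, 5.4]
opening: 0.508
```

```bash
python3 -m crank '[[1,0,0,-1,0,0,0],[1,0,0,-2,0,0,0],[1,0,0,-3,0,0,0],[1,0,0,-3,0,0,0],[1,0,0,-3,0,0,0]]'
python3 -m crank '[[1,0,0,-2,0,0,0],[1,0,0,0,0,0,0],[1,0,0,0,0,0,0]]'
cat > off.py <<'E'
import sys
from h import *
from lids import lidfit
s=get_state(); z=s["eef_pos"][2]+float(sys.argv[1])
c=cam("wrist"); p0=onz(c,(287,290),z); b=lidfit(c,p0,z); print("pot-TCP",(np.array(b[1:])-s["eef_pos"][:2]).round(4),b[0])
E
python3 off.py .0316
python3 go.py .477 -.185 .19 103.3
```

```text
time: 14.75
eef_pos: [0.5504, 0.221, 0.1727]
tcp_rot: [-0.117, 0.993, -0.0, -0.001]
contact_force: [0.7, 0.3, -1.7]
opening: 0.504
time: 15.05
eef_pos: [0.5507, 0.221, 0.1916]
tcp_rot: [-0.117, 0.993, -0.0, -0.0]
contact_force: [-0.5, -0.3, -1.6]
opening: 0.503
pot-TCP [-0.0102 -0.0019] 77.1137
t 15.1 pos [0.5501 0.2209 0.1904] jaw 103.47 zdown in tool [-3.2e-03 -1.0e-04  1.0e+00] open 0.503 F [-0.5 -0.6 -1.7]
turn wz 0.17 then shift cm (target tool axes) [ 16.45 -37.81   0.04]  now axes [ 16.57 -37.76   0.09]
```

```bash
python3 -m crank '[[1,1.2,-3,0,0,0,0],[1,1.9,-4.4,0,0,0,0],[1,1.9,-4.4,0,0,0,0],[1,1.9,-4.4,0,0,0,0],[1,1.9,-4.4,0,0,0,0]]'
python3 -m crank '[[1,1.9,-4.4,0,0,0,0],[1,1.9,-4.4,0,0,0,0],[1,1.9,-4.4,0,0,0,0],[1,1.5,-3,0,0,0,0],[1,0.4,-1,0,0,0,0]]'
python3 -m crank '[[1,0,0,0,0,0,0],[1,0,0,0,0,0,0],[1,0,0,0,0,0,0]]'
python3 off.py .0316
python3 go.py .477 -.185 .066 103.3
python3 - <<'E'
from ov import *
s=get_state(); z=s["eef_pos"][2]
c=ov("wrist",[(s["eef_pos"][0],s["eef_pos"][1],z+.0316),(.476,-.185,.022)],f"pics/w10.png",None,1)
E
```

```text
time: 15.6
eef_pos: [0.5118, -0.0011, 0.1898]
tcp_rot: [-0.118, 0.993, 0.001, -0.002]
contact_force: [-0.1, -0.5, -1.8]
opening: 0.503
time: 16.1
eef_pos: [0.4781, -0.187, 0.1901]
tcp_rot: [-0.115, 0.993, 0.001, -0.002]
contact_force: [-0.5, 0.2, -2.0]
opening: 0.504
time: 16.4
eef_pos: [0.4799, -0.1831, 0.1916]
tcp_rot: [-0.118, 0.993, 0.001, -0.0]
contact_force: [-0.1, -0.1, -1.1]
opening: 0.5
pot-TCP [-0.0102 -0.002 ] 77.66597
t 16.45 pos [ 0.48   -0.1832  0.1919] jaw 103.59 zdown in tool [-5.e-04 -9.e-04  1.e+00] open 0.505 F [-0.2 -0.2 -2. ]
turn wz 0.29 then shift cm (target tool axes) [ 0.33 -0.1  12.59]  now axes [ 0.33 -0.11 12.59]
```

View pics/w10.png

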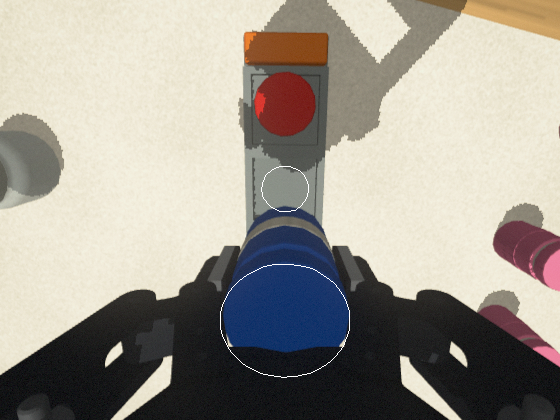

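```bash
python3 -m crank '[[1,0.3,-0.15,2.5,0,0,0],[1,0,0,3.5,0,0,0],[1,0,0,3.5,0,0,0],[1,0,0,2,0,0,0],[1,0,0,1,0,0,0]]'
python3 -m crank '[[1,0,0,0,0,0,0],[1,0,0,0,0,0,0]]'
python3 go.py .477 -.185 .0504 103.3;python3 - <<'E'
from ov import *
ov("wrist",[],f"pics/w11.png",None,1)
E
```

```text
time: 17.0
eef_pos: [0.4762, -0.1852, 0.065]
tcp_rot: [-0.118, 0.993, 0.001, -0.002]
contact_force: [-0.6, 0.9, -1.4]
opening: 0.506
time: 17.2
eef_pos: [0.4783, -0.1871, 0.0685]
tcp_rot: [-0.118, 0.993, -0.001, 0.001]
contact_force: [0.2, -0.7, -1.4]
opening: 0.507
t 17.2 pos [ 0.4783 -0.1871  0.0685] jaw 103.51 zdown in tool [0.0014 0.0014 1.    ] open 0.507 F [ 0.2 -0.7 -1.4]
turn wz 0.21 then shift cm (target tool axes) [0.08 0.23 1.81]  now axes [0.08 0.23 1.81]
```

View pics/w11.png

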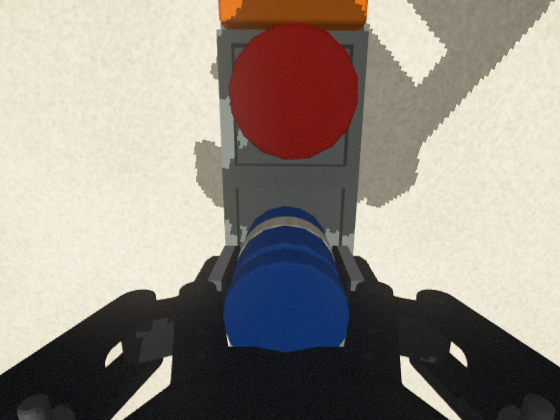

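```bash
cat > chk.py <<'E'
import sys
from h import *
# chk wallrow potrow tcp-bottom off, seat index centre s
wr,pr,off,sc=map(float,sys.argv[1:5])
c=cam("wrist"); z=get_state()["eef_pos"][2]-off
d=np.array([-.973,-.228])
w=onz(c,(288,wr),.022)[:2]; p=onz(c,(287,pr),z)[:2]
print("bottom z",round(z,4),"pot centre - seat centre along (to orange) mm",(((p-w)@d-.022+.030)*1000).round(1))
E
python3 chk.py 187 206 .0384 36
```

```text
bottom z 0.0307 pot centre - seat centre along (to orange) mm -0.5
```

```bash
python3 -m crank '[[1,0,0.2,0.8,0,0,0],[1,0,0,0.7,0,0,0],[1,0,0,0.4,0,0,0],[1,0,0,0,0,0,0],[1,0,0,0,0,0,0]]'; python3 go.py .477 -.185 .0504 103.3
```

```text
time: 17.8
eef_pos: [0.4769, -0.1849, 0.0504]
tcp_rot: [-0.117, 0.993, 0.001, -0.001]
contact_force: [-6.8, 3.3, 15.3]
opening: 0.503
t 17.8 pos [ 0.4769 -0.1849  0.0504] jaw 103.49 zdown in tool [-0.0019 -0.0018  1.    ] open 0.503 F [-6.8  3.3 15.3]
turn wz 0.19 then shift cm (target tool axes) [-0.01 -0.01 -0.  ]  now axes [-0.01 -0.01 -0.  ]
```

```bash
python3 -m crank '[[0.5,0,0,0,0,0,0],[-0.2,0,0,0,0,0,0],[-1,0,0,0,0,0,0],[-1,0,0,0,0,0,0],[-1,0,0,0,0,0,0]]'; python3 -m crank '[[-1,0,0,-3,0,0,0],[-1,0,0,-4,0,0,0],[-1,0,0,-4,0,0,0],[-1,0,0,-2,0,0,0],[-1,0,0,0,0,0,0]]'
python3 - <<'E'
from ov import *
ov("wrist",[],f"pics/w12.png",None,1)
E
python3 go.py .479 .2045 .165 103.5
```

```text
time: 18.3
eef_pos: [0.4767, -0.1849, 0.0479]
tcp_rot: [-0.117, 0.993, 0.0, -0.0]
contact_force: [-0.2, 0.5, 0.5]
opening: 1.0
time: 18.8
eef_pos: [0.4789, -0.1862, 0.1823]
tcp_rot: [-0.117, 0.993, -0.003, 0.003]
contact_force: [0.8, 0.1, -0.5]
opening: 1.0
t 18.85 pos [ 0.4776 -0.1855  0.1797] jaw 103.47 zdown in tool [0.0024 0.0025 1.    ] open 1.003 F [-0.5 -0.2  0.4]
turn wz -0.03 then shift cm (target tool axes) [-9.24 37.89  1.47]  now axes [-9.21 37.89  1.39]
```

View pics/w12.png

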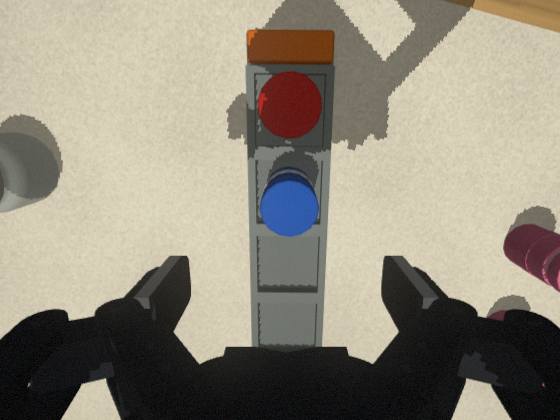

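Red (290,105) and blue (289,205) stand in seats 1 and 2. Green is next.

```bash
python3 -m crank '[[-1,-1,3,0,0,0,0],[-1,-1.1,4.5,0,0,0,0],[-1,-1.1,4.5,0,0,0,0],[-1,-1.1,4.5,0,0,0,0],[-1,-1.1,4.5,0,0,0,0]]'
python3 -m crank '[[-1,-1.1,4.5,0,0,0,0],[-1,-1.1,4.5,0,0,0,0],[-1,-1,4.5,0,0,0,0],[-1,-0.7,3.4,1.4,0,0,0],[-1,0,0,0,0,0,0]]'
python3 -m crank '[[-1,0,0,0,0,0,0],[-1,0,0,0,0,0,0]]'
python3 - <<'E'
from ov import *
from lids import lidfit
c=cam("wrist"); res=[]
for n,p in dict(green=(.4792,.2048),yellow=(.4055,.1884)).items():
    b=lidfit(c,p); print(n,proj(c,(*p,.085)),np.round(b,4)); res.append((b[1],b[2],.085))
ov("wrist",res,f"pics/w13.png",None,1)
E
python3 go.py .479 .2045 .053 103.5
```

```text
time: 19.35
eef_pos: [0.4788, 0.0336, 0.1757]
tcp_rot: [-0.117, 0.993, 0.001, -0.002]
contact_force: [1.4, -0.2, -0.6]
opening: 1.004
time: 19.85
eef_pos: [0.4759, 0.2081, 0.1599]
tcp_rot: [-0.12, 0.993, 0.0, -0.004]
contact_force: [0.1, -0.7, -0.3]
opening: 0.999
time: 20.05
eef_pos: [0.4786, 0.2044, 0.1631]
tcp_rot: [-0.117, 0.993, -0.0, -0.001]
contact_force: [-0.3, 0.2, -0.2]
opening: 1.005
green [285.30820529 224.10471552] [131.8165   0.4787   0.2048]
yellow [287.17731381 106.35512309] [81.3072  0.406   0.1889]
t 20.15 pos [0.4792 0.2041 0.1641] jaw 103.37 zdown in tool [-4.e-04  2.e-04  1.e+00] open 1.002 F [ 0.4 -0.   0.1]
turn wz -0.13 then shift cm (target tool axes) [1.000e-02 4.000e-02 1.111e+01]  now axes [ 0.    0.04 11.11]
```

View pics/w13.png

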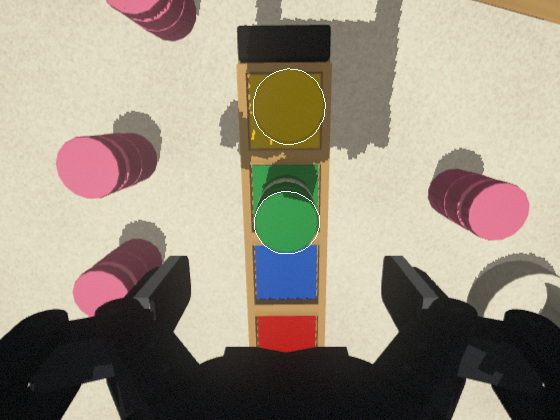

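```bash
python3 - <<'E'
from h import *
c=cam("wrist"); s=get_state(); M=R.from_quat(s["tcp_rot"]).as_matrix()
for p in ((103,289),(88,167),(498,210),(150,0)):
    w=onz(c,p,.07); print(w.round(3),"tool xy",(M.T@(w-s["eef_pos"]))[:2].round(3))
E
python3 -m crank '[[-1,0,0.05,3,0,0,0],[-1,0,0,3,0,0,0],[-1,0,0,3,0,0,0],[-1,0,0,1.9,0,0,0],[-1,0,0,0,0,0,0]]'
python3 -m crank '[[-1,0,0,0,0,0,0],[-1,0,0,0,0,0,0]]'
python3 go.py .4785 .2045 .053 103.5
```

```text
[0.568 0.082 0.07 ] tool xy [-0.058 -0.14 ]
[0.476 0.064 0.07 ] tool xy [ 0.035 -0.136]
[0.44  0.351 0.07 ] tool xy [0.005 0.152]
[0.365 0.093 0.07 ] tool xy [ 0.137 -0.082]
time: 20.7
eef_pos: [0.4768, 0.2043, 0.0525]
tcp_rot: [-0.116, 0.993, -0.0, -0.003]
contact_force: [-0.0, -0.6, -0.4]
opening: 0.999
time: 20.9
eef_pos: [0.4803, 0.2057, 0.0571]
tcp_rot: [-0.117, 0.993, 0.0, 0.002]
contact_force: [0.6, 0.5, 0.1]
opening: 0.999
t 20.9 pos [0.4803 0.2057 0.0571] jaw 103.44 zdown in tool [3.3e-03 1.0e-04 1.0e+00] open 0.999 F [0.6 0.5 0.1]
turn wz -0.06 then shift cm (target tool axes) [ 0.21 -0.07  0.41]  now axes [ 0.21 -0.07  0.41]
```

```bash
python3 -m crank '[[-1,0.1,0,0.3,0,0,0],[1,0,0,0,0,0,0],[1,0,0,0,0,0,0],[1,0,0,0,0,0,0],[1,0,0,0,0,0,0]]' 40
python3 -m crank '[[1,0,0,0,0,0,0],[1,0,0,0,0,0,0],[1,0,0,0,0,0,0]]'
python3 -m crank '[[1,0,0,-1,0,0,0],[1,0,0,-2,0,0,0],[1,0,0,-3,0,0,0],[1,0,0,-3,0,0,0],[1,0,0,-3,0,0,0]]'
python3 -m crank '[[1,0,0,-2,0,0,0],[1,0,0,0,0,0,0],[1,0,0,0,0,0,0]]'
python3 go.py .548 -.1686 .19 103.3
```

```text
time: 21.4
eef_pos: [0.4784, 0.2055, 0.0529]
tcp_rot: [-0.117, 0.993, -0.0, 0.0]
contact_force: [-0.7, -1.2, 2.3]
opening: 0.505
time: 21.7
eef_pos: [0.4784, 0.2055, 0.0529]
tcp_rot: [-0.117, 0.993, -0.0, 0.0]
contact_force: [-0.5, -1.7, 5.2]
opening: 0.508
time: 22.2
eef_pos: [0.4767, 0.2055, 0.1725]
tcp_rot: [-0.117, 0.993, 0.0, -0.001]
contact_force: [0.4, 0.7, -2.6]
opening: 0.508
time: 22.5
eef_pos: [0.4772, 0.2055, 0.1914]
tcp_rot: [-0.117, 0.993, 0.0, -0.001]
contact_force: [-0.7, 0.1, -2.8]
opening: 0.507
t 22.5 pos [0.4772 0.2055 0.1914] jaw 103.47 zdown in tool [-1.1e-03 -3.0e-04  1.0e+00] open 0.507 F [-0.7  0.1 -2.8]
turn wz 0.17 then shift cm (target tool axes) [  1.71 -38.04   0.14]  now axes [  1.83 -38.03   0.14]
```

```bash
python3 -m crank '[[1,0.2,-3,0,0,0,0],[1,0.2,-4.5,0,0,0,0],[1,0.2,-4.5,0,0,0,0],[1,0.2,-4.5,0,0,0,0],[1,0.2,-4.5,0,0,0,0]]'
python3 -m crank '[[1,0.2,-4.5,0,0,0,0],[1,0.2,-4.5,0,0,0,0],[1,0.2,-4.5,0,0,0,0],[1,0.2,-2.6,0,0,0,0],[1,0.1,-1,0,0,0,0]]'
python3 -m crank '[[1,0,0,0,0,0,0],[1,0,0,0,0,0,0]]'
python3 go.py .546 -.1686 .19 103.3;python3 - <<'E'
from ov import *
ov("wrist",[(.546,-.1686,.022)],f"pics/w14.png",None,1)
E
```

```text
time: 23.0
eef_pos: [0.5156, -0.0023, 0.1895]
tcp_rot: [-0.117, 0.993, 0.001, -0.002]
contact_force: [0.6, 0.9, -2.3]
opening: 0.507
time: 23.5
eef_pos: [0.5471, -0.1715, 0.1894]
tcp_rot: [-0.116, 0.993, 0.001, -0.002]
contact_force: [-0.8, -0.1, -1.6]
opening: 0.508
time: 23.7
eef_pos: [0.5474, -0.1681, 0.1907]
tcp_rot: [-0.117, 0.993, 0.001, -0.001]
contact_force: [-0.6, -0.2, -2.3]
opening: 0.507
t 23.7 pos [ 0.5474 -0.1681  0.1907] jaw 103.49 zdown in tool [-0.0021 -0.0027  1.    ] open 0.507 F [-0.6 -0.2 -2.3]
turn wz 0.19 then shift cm (target tool axes) [ 0.14 -0.02  0.07]  now axes [ 0.14 -0.02  0.07]
```

View pics/w14.png

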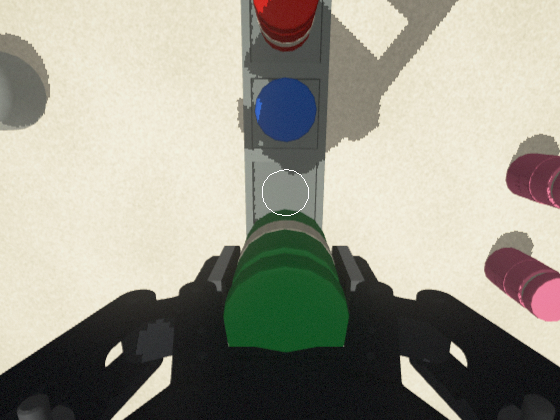

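```bash
python3 -m crank '[[1,0.15,0,2.5,0,0,0],[1,0,0,3.5,0,0,0],[1,0,0,3.5,0,0,0],[1,0,0,2,0,0,0],[1,0,0,1,0,0,0]]'
python3 -m crank '[[1,0,0,0,0,0,0],[1,0,0,0,0,0,0]]'
python3 go.py .546 -.1686 .0499 103.3;python3 - <<'E'
from ov import *
ov("wrist",[],f"pics/w15.png",None,1)
E
```

```text
time: 24.25
eef_pos: [0.545, -0.1673, 0.0646]
tcp_rot: [-0.118, 0.993, 0.002, -0.002]
contact_force: [-0.3, 0.0, -2.3]
opening: 0.505
time: 24.45
eef_pos: [0.5476, -0.1695, 0.0685]
tcp_rot: [-0.118, 0.993, -0.001, 0.001]
contact_force: [0.4, 0.2, -2.0]
opening: 0.502
t 24.45 pos [ 0.5476 -0.1695  0.0685] jaw 103.53 zdown in tool [0.0015 0.0012 1.    ] open 0.502 F [ 0.4  0.2 -2. ]
turn wz 0.23 then shift cm (target tool axes) [0.14 0.12 1.86]  now axes [0.14 0.13 1.86]
```

View pics/w15.png

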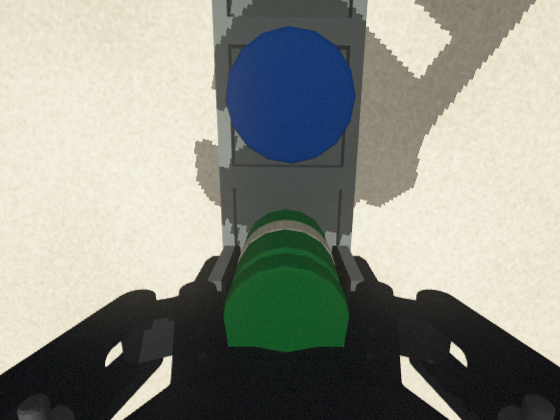

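```bash
python3 chk.py 188 209 .0379 0
python3 -m crank '[[1,0.05,0.05,0.8,0,0,0],[1,0,0,0.7,0,0,0],[1,0,0,0.4,0,0,0],[1,0,0,0,0,0,0],[1,0,0,0,0,0,0]]'; python3 go.py .546 -.1686 .0499 103.3
```

```text
bottom z 0.0314 pot centre - seat centre along (to orange) mm -1.4
time: 25.05
eef_pos: [0.546, -0.1694, 0.0499]
tcp_rot: [-0.117, 0.993, 0.001, -0.001]
contact_force: [-5.7, 1.5, 9.2]
opening: 0.504
t 25.05 pos [ 0.546  -0.1694  0.0499] jaw 103.48 zdown in tool [-0.0016 -0.0013  1.    ] open 0.504 F [-5.7  1.5  9.2]
turn wz 0.18 then shift cm (target tool axes) [-0.02  0.08 -0.  ]  now axes [-0.02  0.08 -0.  ]
```

```bash
python3 -m crank '[[0.5,0,0,0,0,0,0],[-0.2,0,0,0,0,0,0],[-1,0,0,0,0,0,0],[-1,0,0,0,0,0,0],[-1,0,0,0,0,0,0]]'; python3 -m crank '[[-1,0,0,-3,0,0,0],[-1,0,0,-4,0,0,0],[-1,0,0,-4,0,0,0],[-1,0,0,-2,0,0,0],[-1,0,0,0,0,0,0]]'
python3 - <<'E'
from ov import *
ov("wrist",[],f"pics/w16.png",None,1)
E
python3 go.py .406 .1887 .165 103.5
```

```text
time: 25.55
eef_pos: [0.5461, -0.1694, 0.0481]
tcp_rot: [-0.117, 0.993, 0.0, -0.0]
contact_force: [-0.5, 0.3, 0.0]
opening: 1.003
time: 26.05
eef_pos: [0.5484, -0.1705, 0.1827]
tcp_rot: [-0.117, 0.993, -0.002, 0.004]
contact_force: [-0.6, -0.3, 0.6]
opening: 0.996
t 26.1 pos [ 0.547  -0.1698  0.1799] jaw 103.47 zdown in tool [0.0029 0.0025 1.    ] open 1.003 F [-0.   0.1 -0.1]
turn wz -0.03 then shift cm (target tool axes) [ 5.34 38.15  1.49]  now axes [ 5.36 38.16  1.38]
```

View pics/w16.png

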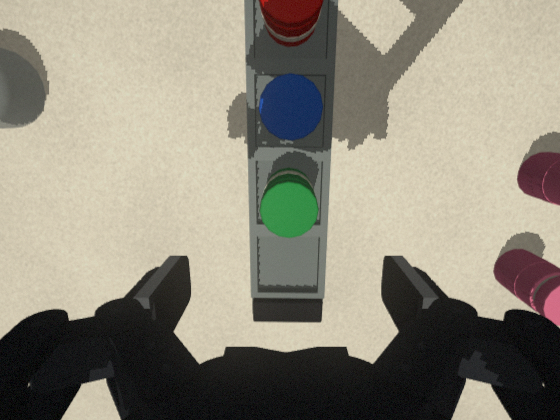

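Green (289,207) is seated in seat 3. Yellow is the last one.

```bash
python3 -m crank '[[-1,0.4,3,0,0,0,0],[-1,0.6,4.5,0,0,0,0],[-1,0.6,4.5,0,0,0,0],[-1,0.6,4.5,0,0,0,0],[-1,0.6,4.5,0,0,0,0]]'
python3 -m crank '[[-1,0.6,4.5,0,0,0,0],[-1,0.6,4.5,0,0,0,0],[-1,0.6,4.5,0,0,0,0],[-1,0.6,2.6,0.7,0,0,0],[-1,0.2,1,0.7,0,0,0]]'
python3 -m crank '[[-1,0,0,0,0,0,0],[-1,0,0,0,0,0,0]]'
python3 - <<'E'
from ov import *
from lids import lidfit
c=cam("wrist"); res=[]
for n,p in dict(yellow=(.4055,.1884)).items():
    b=lidfit(c,p); print(n,proj(c,(*p,.085)),np.round(b,4)); res.append((b[1],b[2],.085))
ov("wrist",res,f"pics/w17.png",None,1)
E
python3 go.py .406 .1887 .053 103.5
```

```text
time: 26.6
eef_pos: [0.4677, 0.0299, 0.1756]
tcp_rot: [-0.117, 0.993, 0.001, -0.002]
contact_force: [1.4, 0.5, -0.3]
opening: 1.0
time: 27.1
eef_pos: [0.4024, 0.1901, 0.1619]
tcp_rot: [-0.119, 0.993, -0.0, -0.002]
contact_force: [-1.0, 0.5, 0.2]
opening: 1.006
time: 27.3
eef_pos: [0.4047, 0.1878, 0.1632]
tcp_rot: [-0.117, 0.993, -0.0, -0.001]
contact_force: [-0.2, -0.0, 0.4]
opening: 0.999
yellow [285.60553483 224.40608812] [138.8494   0.406    0.1884]
t 27.4 pos [0.4055 0.1875 0.1642] jaw 103.37 zdown in tool [-2.e-04  3.e-04  1.e+00] open 0.999 F [ 0.2 -0.1 -0. ]
turn wz -0.13 then shift cm (target tool axes) [-0.07  0.1  11.12]  now axes [-0.08  0.11 11.12]
```

View pics/w17.png

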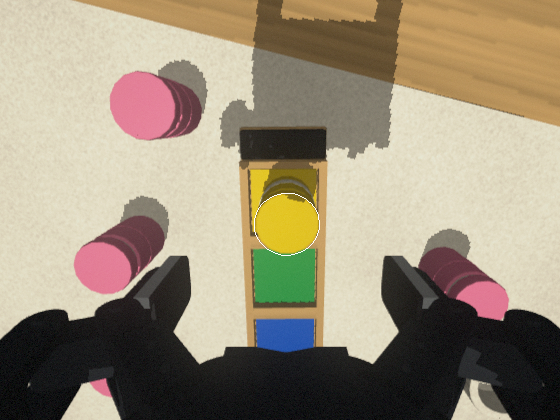

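```bash
python3 -m crank '[[-1,0,0.1,3,0,0,0],[-1,0,0,3,0,0,0],[-1,0,0,3,0,0,0],[-1,0,0,2.1,0,0,0],[-1,0,0,0,0,0,0]]'
python3 -m crank '[[-1,0,0,0,0,0,0],[-1,0,0,0,0,0,0],[-1,0,0,0,0,0,0]]'
python3 go.py .406 .1886 .053 103.5
```

```text
time: 27.9
eef_pos: [0.4028, 0.1879, 0.0506]
tcp_rot: [-0.116, 0.993, -0.0, -0.003]
contact_force: [-0.3, -0.3, 0.4]
opening: 1.0
time: 28.2
eef_pos: [0.4061, 0.1896, 0.055]
tcp_rot: [-0.117, 0.993, 0.0, 0.002]
contact_force: [-0.2, -0.6, -0.5]
opening: 0.999
t 28.2 pos [0.4061 0.1896 0.055 ] jaw 103.45 zdown in tool [3.4e-03 1.0e-04 1.0e+00] open 0.999 F [-0.2 -0.6 -0.5]
turn wz -0.05 then shift cm (target tool axes) [ 0.03 -0.1   0.2 ]  now axes [ 0.03 -0.1   0.2 ]
```

```bash
python3 -m crank '[[1,0,0,0,0,0,0],[1,0,0,0,0,0,0],[1,0,0,0,0,0,0],[1,0,0,0,0,0,0],[1,0,0,0,0,0,0]]' 40
python3 -m crank '[[1,0,0,0,0,0,0],[1,0,0,0,0,0,0]]'
```

```text
time: 28.7
eef_pos: [0.405, 0.1895, 0.0539]
tcp_rot: [-0.117, 0.993, -0.0, 0.0]
contact_force: [-1.6, -1.3, 4.8]
opening: 0.507
time: 28.9
eef_pos: [0.4051, 0.1895, 0.0539]
tcp_rot: [-0.117, 0.993, -0.0, 0.0]
contact_force: [-0.7, -2.9, 5.6]
opening: 0.506
```

```bash
python3 -m crank '[[1,0,0,-1,0,0,0],[1,0,0,-2,0,0,0],[1,0,0,-3,0,0,0],[1,0,0,-3,0,0,0],[1,0,0,-3,0,0,0]]'
python3 -m crank '[[1,0,0,-2,0,0,0],[1,0,0,0,0,0,0],[1,0,0,0,0,0,0]]'
python3 go.py .617 -.1522 .19 103.3
```

```text
time: 29.4
eef_pos: [0.4036, 0.1895, 0.1739]
tcp_rot: [-0.117, 0.993, 0.0, -0.001]
contact_force: [0.1, 0.7, -1.9]
opening: 0.503
time: 29.7
eef_pos: [0.404, 0.1895, 0.1926]
tcp_rot: [-0.117, 0.993, 0.0, -0.0]
contact_force: [0.0, 0.2, -2.0]
opening: 0.507
t 29.7 pos [0.404  0.1895 0.1926] jaw 103.47 zdown in tool [-7.e-04 -2.e-04  1.e+00] open 0.507 F [ 0.   0.2 -2. ]
turn wz 0.17 then shift cm (target tool axes) [-12.87 -38.15   0.26]  now axes [-12.75 -38.19   0.24]
```

```bash
python3 -m crank '[[1,-1,-3,0,0,0,0],[1,-1.5,-4.5,0,0,0,0],[1,-1.5,-4.5,0,0,0,0],[1,-1.5,-4.5,0,0,0,0],[1,-1.5,-4.5,0,0,0,0]]'
python3 -m crank '[[1,-1.5,-4.5,0,0,0,0],[1,-1.5,-4.5,0,0,0,0],[1,-1.5,-4.5,0,0,0,0],[1,-0.9,-2.7,0,0,0,0],[1,-0.3,-1,0,0,0,0]]'
python3 -m crank '[[1,0,0,0,0,0,0],[1,0,0,0,0,0,0]]'
python3 go.py .617 -.1522 .19 103.3;python3 - <<'E'
from ov import *
ov("wrist",[(.616,-.1522,.022)],f"pics/w18.png",None,1)
E
```

```text
time: 30.2
eef_pos: [0.5209, 0.0002, 0.1905]
tcp_rot: [-0.117, 0.993, 0.001, -0.002]
contact_force: [0.4, 0.1, -1.0]
opening: 0.5
time: 30.7
eef_pos: [0.6169, -0.1547, 0.1899]
tcp_rot: [-0.116, 0.993, 0.001, -0.002]
contact_force: [0.3, 0.2, -2.7]
opening: 0.503
time: 30.9
eef_pos: [0.6159, -0.1511, 0.1915]
tcp_rot: [-0.118, 0.993, 0.001, -0.002]
contact_force: [0.5, 0.0, -3.4]
opening: 0.503
t 30.9 pos [ 0.6159 -0.1511  0.1915] jaw 103.5 zdown in tool [-0.0028 -0.0027  1.    ] open 0.503 F [ 0.5  0.  -3.4]
turn wz 0.2 then shift cm (target tool axes) [-0.08 -0.14  0.15]  now axes [-0.08 -0.14  0.15]
```

View pics/w18.png

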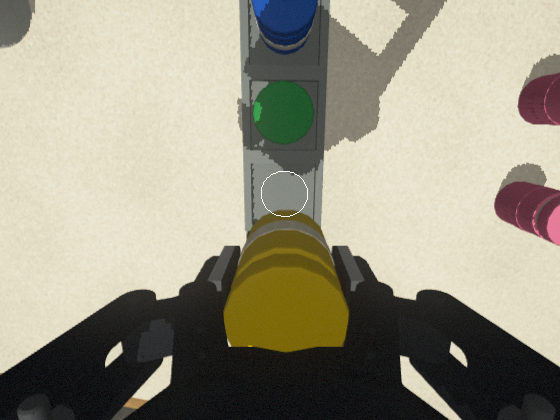

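```bash
python3 -m crank '[[1,-0.05,-0.1,2.5,0,0,0],[1,0,0,3.5,0,0,0],[1,0,0,3.5,0,0,0],[1,0,0,2,0,0,0],[1,0,0,1,0,0,0]]'
python3 -m crank '[[1,0,0,0,0,0,0],[1,0,0,0,0,0,0]]'
python3 go.py .617 -.1522 .0509 103.3;python3 - <<'E'
from ov import *
ov("wrist",[],f"pics/w19.png",None,1)
E
```

```text
time: 31.45
eef_pos: [0.6156, -0.1509, 0.0655]
tcp_rot: [-0.118, 0.993, 0.001, -0.002]
contact_force: [-0.1, 0.1, -2.4]
opening: 0.505
time: 31.65
eef_pos: [0.6186, -0.1529, 0.0698]
tcp_rot: [-0.118, 0.993, -0.001, 0.001]
contact_force: [-1.0, -0.1, -1.9]
opening: 0.508
t 31.65 pos [ 0.6186 -0.1529  0.0698] jaw 103.52 zdown in tool [0.0017 0.0012 1.    ] open 0.508 F [-1.  -0.1 -1.9]
turn wz 0.22 then shift cm (target tool axes) [0.14 0.11 1.89]  now axes [0.14 0.11 1.89]
```

View pics/w19.png

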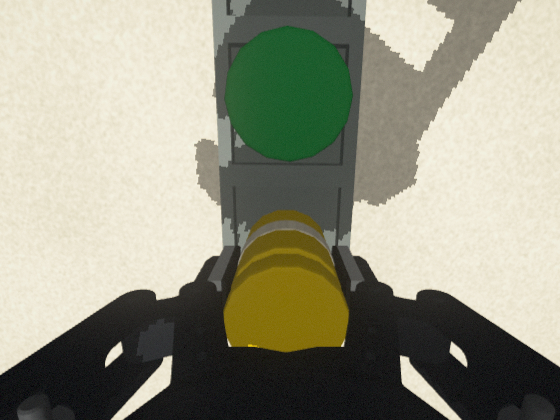

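```bash
python3 chk.py 187 209 .0389 0
python3 -m crank '[[1,0.1,0.05,0.8,0,0,0],[1,0,0,0.7,0,0,0],[1,0,0,0.4,0,0,0],[1,0,0,0,0,0,0],[1,0,0,0,0,0,0]]'; python3 go.py .616 -.1522 .0509 103.3
```

```text
bottom z 0.0317 pot centre - seat centre along (to orange) mm -2.0
time: 32.25
eef_pos: [0.6166, -0.153, 0.051]
tcp_rot: [-0.117, 0.993, 0.0, -0.001]
contact_force: [-4.8, 1.5, 8.4]
opening: 0.502
t 32.25 pos [ 0.6166 -0.153   0.051 ] jaw 103.48 zdown in tool [-0.0016 -0.001   1.    ] open 0.502 F [-4.8  1.5  8.4]
turn wz 0.18 then shift cm (target tool axes) [0.04 0.09 0.01]  now axes [0.04 0.09 0.01]
```

```bash
python3 -m crank '[[0.5,0,0,0,0,0,0],[-0.2,0,0,0,0,0,0],[-1,0,0,0,0,0,0],[-1,0,0,0,0,0,0],[-1,0,0,0,0,0,0]]'; python3 -m crank '[[-1,0,0,-3,0,0,0],[-1,0,0,-4,0,0,0],[-1,0,0,-4,0,0,0],[-1,0,0,-3,0,0,0],[-1,-3,0,-3,0,0,0]]'
python3 -m crank '[[-1,-3,0,-2,0,0,0],[-1,0,0,0,0,0,0],[-1,0,0,0,0,0,0],[-1,0,0,0,0,0,0]]'
python3 - <<'E'
from ov import *
from lids import lidfit
c=cam("wrist"); C=np.array([.511,-.1768]); d=np.array([-.973,-.228]); res=[]
for v in(.108,.036,-.036,-.108):
    p=C+d*v; b=lidfit(c,p,.082); e=np.array(b[1:])-p; print("seat",v,"along/across mm",(e@d*1000).round(1),(e@np.array([-d[1],d[0]])*1000).round(1),round(b[0])); res.append((b[1],b[2],.082))
ov("wrist",res,"pics/w20.png",None,1)
ov("scene",[],"pics/s20.png",(190,110,430,290),3)
print(get_state()["contact_force"].round(1),get_state()["time"])
E
```

```text
time: 32.75
eef_pos: [0.6167, -0.153, 0.049]
tcp_rot: [-0.117, 0.993, 0.0, -0.0]
contact_force: [0.1, -0.3, 0.1]
opening: 0.997
time: 33.25
eef_pos: [0.6441, -0.1464, 0.2203]
tcp_rot: [-0.116, 0.993, 0.0, -0.001]
contact_force: [-0.1, -0.1, -0.2]
opening: 0.998
time: 33.65
eef_pos: [0.6736, -0.1389, 0.237]
tcp_rot: [-0.117, 0.993, 0.001, -0.002]
contact_force: [0.6, 0.3, -0.0]
opening: 0.999
seat 0.108 along/across mm -16.8 -10.4 0
seat 0.036 along/across mm -16.8 -10.4 0
seat -0.036 along/across mm -0.9 0.7 107
seat -0.108 along/across mm -1.5 0.3 149
[-0.5  0.8 -0.6] 33.8
```

View pics/w20.png

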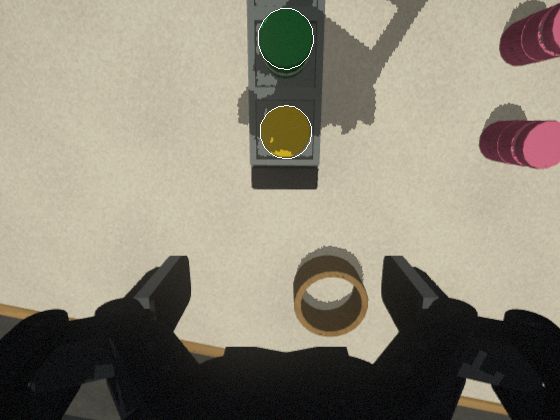

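View pics/s20.png

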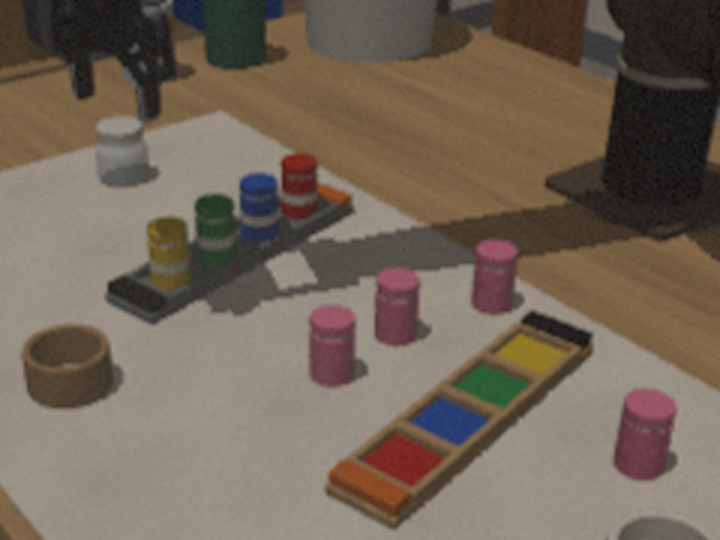

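All four pots stand upright in order in the scene view: red next to the orange block, then blue, green and yellow at the black end. The tape and jar look undisturbed and the gripper is clear, so I'm handing in.

```bash
python3 -c "
from plant import *
print(sign_off())"
```

```text
the job is handed in; nothing more can be done
None
```

All four pots are in the grey rack in the right order: red next to the orange block, then blue, green and yellow at the black end. I handed the job in at about 34 s of the 125 s allowed; it gave no verdict.

**Last checks that passed:**
- The scene picture shows every pot upright and the gripper clear of them.
- Fitting the lids in the wrist picture put green and yellow within about 1.5 mm of their seat centres.
- Contact force read about zero after each release.
- The tape rolls and jar looked undisturbed in the last pictures. I judged that by eye and did not measure it. The cream roll was only partly in view.

**Checks that failed or disagreed:**
- In the last wrist picture red and blue were out of view, so the final lid fit gave nothing for them. My evidence is the check just before lowering (within about 1 mm along the row) and the pictures after release.
- The in-hand lid fit put blue 10 mm off the jaw centre because the gripper hid part of the lid. I ignored it and used the pocket-wall check, which gave 0.5 mm.
- Wrist pictures from different poses disagreed by about 3 mm on the rack's position along its length, so I used a value between them.

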